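# Free the seized drawer latch

## Task

The wing handle on top of the steel packing stand, which latches its crumb drawer, has rusted solid. Work it loose by rocking it back and forth in small arcs, turning back as soon as it binds so that the soft handle is never wrenched off its stem; once it runs free, turn it anticlockwise as far as it goes. Then pull the crumb drawer out as far as it comes, let go, and leave everything else where it stands.

Things in the scene. Friction and masses are not known exactly. Their poses are not given: they have to be found in the camera images.
- stand: Low steel packing stand, fixed, 220 mm deep (its x), 280 mm wide (its y), flat top at 100 mm. Origin: on the table, directly under the latch's vertical axis; x axis from front to back: front face 70 mm to -x, back 150 mm to +x.
- wing_grip (a point): Centre of the latch's wing handle, on its vertical axis, 129 mm above the table: an alloy bar on edge, 64 mm long (this point's x), 12 mm thick (y), 28 mm high; its underside is 15 mm above the stand's top, 6 mm above a 20 mm wide hub that must not be gripped with it. The axes turn with it; locked, the bar lies along the stand's x.
- latch (a joint): Stem angle, rad, grows anticlockwise from above (loosening); locked 0, stops -0.58 and 1.35; stays where left; frees the drawer past 1.1. Seized: rust yields at 0.15 to 0.35 N m, then binds solid, at an unknown 0.04 to 0.33 rad first. More force one way is useless: each stroke to where it binds opens the other way 0.15 rad more. Breaks free near 0.6 on the 2nd or 3rd loosening stroke, then is easy.
- wing (a joint): Twist of the springy handle on its stem, rad, same sense as the latch; 0 unloaded, 10 N m per rad (0.015 to 0.035 while the rust yields), so the torque felt at the wrist tells it best. The handle's direction is latch plus wing. Beyond 0.075 rad either way (0.75 N m) the handle is wrenched off and the job has failed; turn back at about 0.5 N m.
- drawer_pull (a point): Centre of the pull bar of the crumb drawer: a level alloy bar 100 mm long (along the stand's y), 10 mm thick (stand's x), 12 mm high, 82 mm above the table, 40 mm in front of the drawer's front board; clear between its two brackets for 84 mm. At the start it is 110 mm to the stand's -x of the latch axis. The axes are those of the stand.
- drawer (a joint): How far the drawer is pulled out, m: 0 shut, 0.09 its stop. It slides level along the stand's -x with about 2 N of drag.
- pie_tin_mid (a point): Centre of an empty foil pie tin, 110 mm across, 28 mm high, lying on the rear of the stand's top. Leave alone.
- jam_jar_mid (a point): Centre of a jam jar, 64 mm across, 85 mm high, on the table to the left of the stand's front. Leave alone.
- oil_can_mid (a point): Centre of a dark metal can, 56 mm across, 110 mm high, on the table to the right of the stand's front. Leave alone.
- tape_roll_mid (a point): Centre of a cardboard tape core, 90 mm across, 48 mm high. Leave alone.
- cake_box_mid (a point): Centre of a closed cardboard cake box, 180 by 180 by 90 mm. Leave alone.

How it is judged:
On the way:
1. the latch is broken free and turned anticlockwise past 1.2 rad, the drawer still shut (value of joint latch above 1.2 rad and value of joint drawer below 0.02 m), for 0.1 s.
At the end, for the whole second after the job is handed in: The latch stands turned anticlockwise past 1.1 rad, the drawer is at least 70 mm out and at rest, and the pie tin, jar, can, tape core and cake box are within 30 mm of where they stood (value of joint latch above 1.1 rad and value of joint drawer above 0.07 m and velocity of joint drawer between -0.01 and 0.01 m/s and distance of each of pie_tin_mid, jam_jar_mid, tape_roll_mid, cake_box_mid, oil_can_mid from where it was at the start of the episode below 0.03 m); the robot touches nothing.
It fails at once if the wing handle is wrenched off: twisted more than 0.075 rad on its stem (value of joint wing above 0.075 rad or value of joint wing below -0.075 rad).
It fails at once if a bystander is knocked more than 30 mm from its place (distance of any of pie_tin_mid, jam_jar_mid, tape_roll_mid, cake_box_mid, oil_can_mid from where it was at the start of the episode above 0.03 m).
It also fails if it takes over 67 s, if anything falls off the work surface, if the arm or the gripper's body presses on something with over 40 N, if the wrist force passes 120 N, or if a joint passes its speed limit or range.

## Robot

A 6-joint arm with a two-finger parallel gripper is mounted at the origin on the work surface. World frame = base frame: x ahead of the robot, y to its left, z up, the work surface at z = 0. Lengths are in m, angles in rad, forces in N, time in s.
With the tool pointing down it reaches from about 0.25 to 0.775 m from the base axis. Payload 4 kg.
Tool frame: the origin (TCP) lies between the finger pads; the fingertips stand 17 mm ahead of it and the grasp point (between the pads) lies 2 mm behind it; y points along the fingers, z is the direction in which the jaws open and shut, and the axes are right-handed (so a half turn about y gives the same grasp; the last joint's range is limited). The gripper opens to 85 mm and grips with 20 to 120 N. Pads are 22 mm wide; open, the fingers measure 114 mm over their backs; the gripper's body (76 mm by 85 mm) begins 54 mm behind the grasp point. The pads swing forward as they close: fully open they stand 13 mm farther back than shut.
Start: joints at [-1.302, 0.087, 1.371, -0, 1.684, -0.103], TCP at [0.2, -0.512, 0.248] pointing down, gripper open.
Joint ranges: [-3.1, 3.1], [-0.76, 2.03], [0.27, 2.55], [-1.08, 4.22], [0.17, 2.65], [-2.57, 2.57]. Speed limits (rad/s): [2.79, 2.79, 3.14, 3.14, 3.14, 3.14].

## Interface

Orientations are given as a unit quaternion [w, x, y, z].
In Python, from cell import manip gives the robot as it stands. The module is installed in compiled form; this text tells all that it offers.
- The arm moves only by the tool play_rows, never from a script. Its arguments are lists of equal length, an entry for each row: "travel": the shift along the tool's x, y, z in mm, a list of three; "dr": the turn, a rotation vector about the tool's x, y, z in degrees, a list of three; "jaw": the finger opening in mm, from 0 to 85.4. In form: {"travel": [[tx, ty, tz], ...], "dr": [[wx, wy, wz], ...], "jaw": [jaw, ...]}. A call has 1 to 12 rows; each row shifts and turns the pose as measured when the row begins, along the tool's axes as they then stand; what a row does not reach is not made up. A row lasts 1/10 s, in which the tool goes at most 50 mm and 8.59 degrees, less where a joint would pass 70% of its speed; a pose out of reach is approached as far as the arm can. A call with a gripper value outside its range is refused whole. The fingers move at their own pace and stop on an object; "force" is the grip in N (left out, the last holds). Time passes only in rows, so rows that do not move let the fingers close. It gives the time, the measured TCP pose, the force and the opening at its end, in the units of the state.
- manip.state(): the state, without advancing time (a new reading comes with each control period).
- manip.read_camera(name): name is "scene" or "side" or "wrist"; returns (picture, depth): 480x640x3 uint8, red, green, blue; 480x640 float32, m along the optical axis (not along the pixel's ray), 0 where there is no reading.
- manip.camera_model(name): a dict with "mtx" (3x3 intrinsics, pixels), "dist" ([k1, k2, p1, p2, k3] as OpenCV has them; the pictures are not rectified), "cam_to_world" (4x4, takes a point from camera to world coordinates). Camera axes: x right, y down, z forward; pixel columns grow to the right and rows downward; lengths in m; the calibration is good to about 2 mm. A picture is of the moment at which its call begins: read the wrist's pose just before it. camera_model takes no time and is no camera call; for the wrist camera it gives the pose at the moment of the call.
- manip.close_job(): hands the job in, once; it reports no verdict.
The state is a dict: "time": time; "joints": joint angles; "qvel": joint speeds; "tau": joint torques, N m; "position": TCP position; "ee_rot": TCP orientation; "wrist_force": force on the tool from outside, world axes, zero at the start; "ft_torque": the same for the moment, N m; "opening": finger opening in m.
Only numpy, scipy, OpenCV 4.12 (cv2) and the standard library are available. Lean on these libraries where they do the work, as an engineer would, in place of code of your own. Each camera call takes 0.05 s, during which the arm holds its last target.

## Working session

There is one attempt and no reset: what is moved stays moved. The work goes in short steps, Python scripts to look and compute and a tool call to move; the robot and the scene stay as the last step left them, time stands still between calls to the robot, and variables do not carry over. Pictures are saved under pics/ and viewed, and the job is handed in when it is done.

Besides the shell and the picture viewer there is one more tool, called after "Request:" as name(argument=value, ...), one argument or row to a line, values as JSON. play_rows: Moves the arm, as the interface text tells. Its arguments: {"type":"object","properties":{"travel":{"type":"array"},"dr":{"type":"array"},"jaw":{"type":"array"},"force":{"type":"number"}},"required":["travel","dr","jaw"]}

```bash
mkdir -p pics; cat > h.py <<'E'
from cell import manip
import numpy as np, cv2
def snap(n,f):
    m=manip.camera_model(n); p,d=manip.read_camera(n)
    cv2.imwrite('pics/'+f+'.png',p[:,:,::-1]); np.savez('pics/'+f,p=p,d=d,K=m['mtx'],D=np.array(m['dist']),T=m['cam_to_world'])
def load(f):
    return np.load('pics/'+f+'.npz')
def rays(L,uv):
    q=cv2.undistortPoints(np.array(uv,float).reshape(-1,1,2),L['K'],L['D']).reshape(-1,2)
    r=np.c_[q,np.ones(len(q))]@L['T'][:3,:3].T
    return L['T'][:3,3],r
def plane(L,uv,z):
    o,r=rays(L,uv); return o+r*((z-o[2])/r[:,2])[:,None]
def dep(L,uv):
    o,r=rays(L,uv); u=np.array(uv,int); return o+r*L['d'][u[:,1],u[:,0]][:,None]
E
python3 - <<'E'
from h import *
s=manip.state(); print({k:np.round(v,3).tolist() for k,v in s.items()})
for n in ['scene','side','wrist']:
    snap(n,n+'0'); L=load(n+'0'); print(n,L['T'].round(3).tolist(),L['K'].round(1).tolist())
E
```

```text
{'time': 0.0, 'joints': [-1.302, 0.088, 1.372, 0.0, 1.684, -0.103], 'qvel': [-0.001, 0.0, -0.001, -0.002, 0.001, 0.002], 'tau': [0.001, -35.186, -31.327, -0.0, 0.011, -0.0], 'position': [0.2, -0.512, 0.247], 'ee_rot': [0.131, -0.131, 0.696, -0.694], 'wrist_force': [0.044, -0.591, -0.557], 'ft_torque': [-0.005, 0.022, 0.002], 'opening': 0.085}
scene [[-0.302, 0.822, -0.483, 1.295], [0.953, 0.262, -0.15, 0.246], [0.003, -0.506, -0.862, 1.48], [0.0, 0.0, 0.0, 1.0]] [[573.3, 0.0, 317.6], [0.0, 573.3, 244.5], [0.0, 0.0, 1.0]]
side [[-0.843, -0.272, 0.464, 0.013], [-0.538, 0.44, -0.719, 0.829], [-0.009, -0.856, -0.517, 0.702], [0.0, 0.0, 0.0, 1.0]] [[437.2, 0.0, 325.8], [0.0, 437.2, 237.8], [0.0, 0.0, 1.0]]
wrist [[0.364, -0.891, -0.272, 0.268], [-0.931, -0.349, -0.104, -0.484], [-0.002, 0.291, -0.957, 0.374], [0.0, 0.0, 0.0, 1.0]] [[334.4, 0.0, 324.0], [0.0, 334.4, 239.2], [0.0, 0.0, 1.0]]
```

View pics/scene0.png

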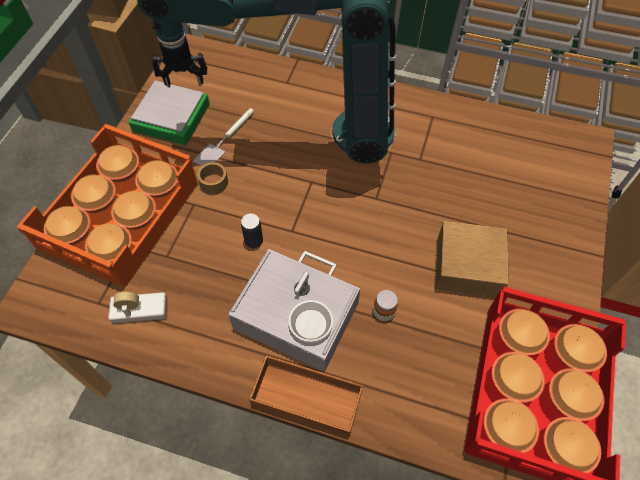

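View pics/side0.png

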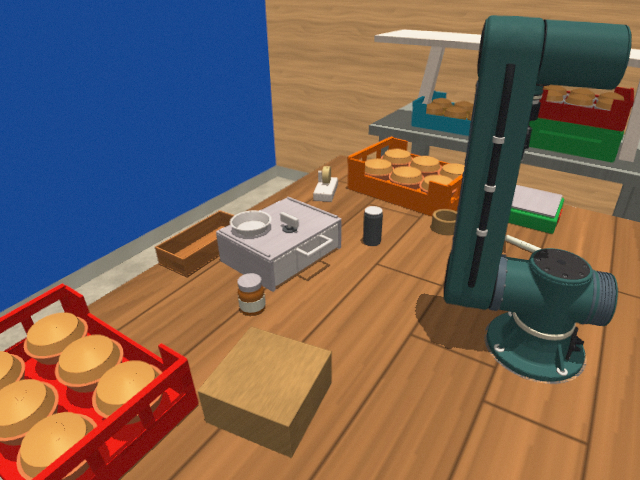

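View pics/wrist0.png

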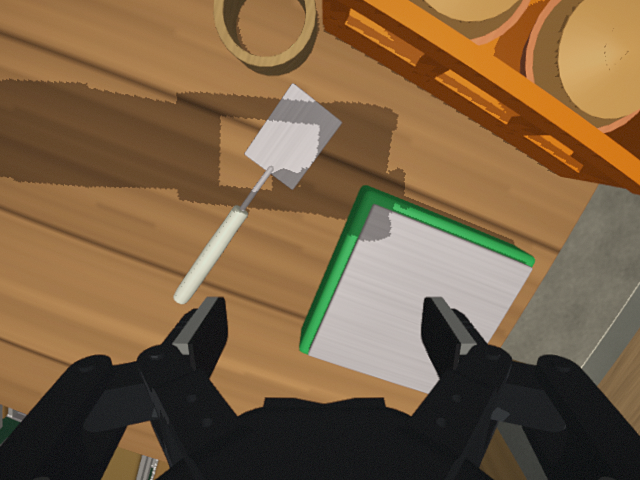

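The scene camera shows the stand at about (295,305), with the wing at (302,285) and the pull at (317,263). The side camera shows the wing at (289,222) and the pull at (315,245). Next I'll zoom in and triangulate.

```bash
python3 - <<'E'
from h import *
a=load('scene0')['p'][235:375,220:370]; b=load('side0')['p'][190:290,205:355]
A=cv2.resize(a,None,fx=4,fy=4,interpolation=2)[:,:,::-1];B=cv2.resize(b,None,fx=4,fy=4,interpolation=2)[:,:,::-1]
cv2.imwrite('pics/z1.png',A);cv2.imwrite('pics/z2.png',B)
E
```

```text
(no output)
```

View pics/z1.png

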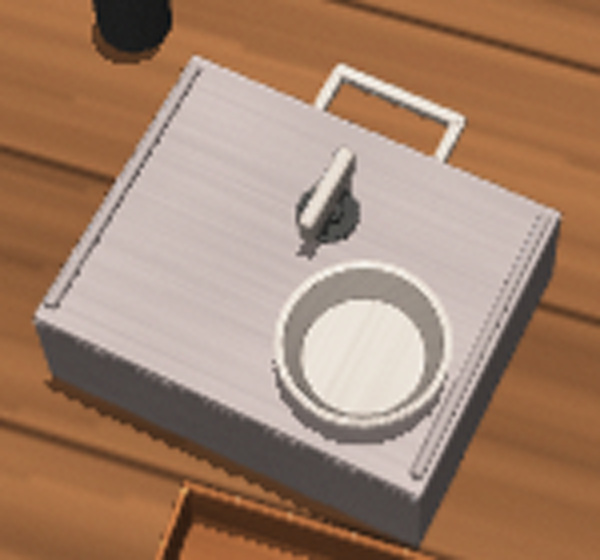

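View pics/z2.png

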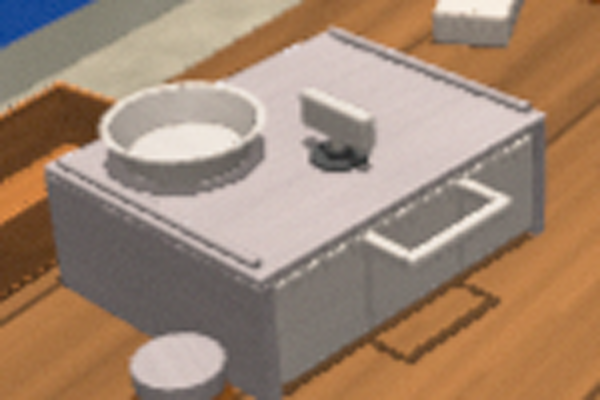

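```bash
python3 - <<'E'
from h import *
S=load('scene0');D=load('side0')
f=lambda z,o:np.array(z,float)/4+np.array(o)-0.4
c=f([(195,57),(560,213),(418,497),(38,318)],(220,235))
C=plane(S,c,0.1);print('corners',C.round(3)); print(np.linalg.norm(C-np.roll(C,-1,0),axis=1).round(3))
x=(C[3]+C[2]-C[0]-C[1])[:2];yaw=np.arctan2(x[1],x[0]);print('yaw',yaw)
cs=f([(332,30),(545,115),(262,285),(45,170)],(205,190)); print('side corners',plane(D,cs,0.1).round(3))
w=f([(347,152),(306,224)],(220,235)); W=plane(S,w,0.143);print('wing',W.round(4),W.mean(0).round(4),np.linalg.norm(W[0]-W[1]),np.arctan2(*(W[1]-W[0])[1::-1]))
ws=f([(303,93),(373,120)],(205,190)); W2=plane(D,ws,.143);print('wingside',W2.round(4),W2.mean(0))
def tri(u,v):
    o1,r1=rays(S,[u]);o2,r2=rays(D,[v]);A=np.c_[r1[0],-r2[0]];t=np.linalg.lstsq(A,o2-o1,rcond=None)[0]
    p,q=o1+t[0]*r1[0],o2+t[1]*r2[0];return ((p+q)/2).round(4),np.linalg.norm(p-q).round(4)
print('tri wing',tri(w[0],ws[1]),tri(w[1],ws[0]), 'corner',tri(c[0],cs[1]),tri(c[1],cs[2]))
pu=f([(340,70),(462,120)],(220,235));ps=f([(505,202),(412,260)],(205,190))
print('pull',plane(S,pu,.088).round(4),plane(D,ps,.088).round(4),tri(pu[0],ps[0]),tri(pu[1],ps[1]))
R=np.array([[np.cos(yaw),-np.sin(yaw)],[np.sin(yaw),np.cos(yaw)]])
print('origin from corners',C[:,:2].mean(0)-R@[0.04,0])
p,d=D['p'],D['d']
E
```

```text
corners [[ 0.576 -0.121  0.1  ]
 [ 0.615  0.153  0.1  ]
 [ 0.831  0.121  0.1  ]
 [ 0.791 -0.151  0.1  ]]
[0.276 0.219 0.274 0.217]
yaw -0.14225080748884822
side corners [[ 0.79  -0.155  0.1  ]
 [ 0.574 -0.123  0.1  ]
 [ 0.611  0.156  0.1  ]
 [ 0.827  0.124  0.1  ]]
wing [[0.6358 0.0105 0.143 ]
 [0.6936 0.0016 0.143 ]] [0.6647 0.006  0.143 ] 0.05847132861100465 -0.15250389920999322
wingside [[0.6917 0.005  0.143 ]
 [0.6282 0.0112 0.143 ]] [0.65996195 0.00809011 0.143     ]
tri wing (array([0.6325, 0.0083, 0.1394]), np.float64(0.0038)) (array([0.6934, 0.0019, 0.1415]), np.float64(0.0014)) corner (array([ 0.575 , -0.1217,  0.0997]), np.float64(0.002)) (array([0.6136, 0.1526, 0.0972]), np.float64(0.0001))
pull [[ 0.5488 -0.024   0.088 ]
 [ 0.5609  0.0686  0.088 ]] [[ 0.5459 -0.0225  0.088 ]
 [ 0.5589  0.069   0.088 ]] (array([ 0.5476, -0.0246,  0.0862]), np.float64(0.0006)) (array([0.56  , 0.0681, 0.0869]), np.float64(0.0008))
origin from corners [0.66377464 0.00620764]
```

```bash
cat >> h.py <<'E'
from scipy.spatial.transform import Rotation as Ro
def tool():
    s=manip.state(); q=s['ee_rot']; return s,np.array(s['position']),Ro.from_quat([q[1],q[2],q[3],q[0]])
# down pose with jaw axis (tool z) at world angle a
def down(a):
    z=np.array([np.cos(a),np.sin(a),0]);y=np.array([0,0,-1.]);x=np.cross(y,z);return Ro.from_matrix(np.c_[x,y,z])
def goto(P,a):
    s,p,R=tool(); print('travel mm',(R.inv().apply(np.array(P)-p)*1000).round(1),'dr deg',np.degrees((R.inv()*down(a)).as_rotvec()).round(1), 'q6',s['joints'][5], 'jaw ang',np.arctan2(*R.as_matrix()[1::-1,2]))
E
python3 - <<'E'
from h import *
s,p,R=tool();print(R.as_matrix().round(3))
for a in (-.142+np.pi/2,-.142-np.pi/2): goto([.663,.006,.26],a)
S=load('scene0')
print('tin',plane(S,[[310,321.]],.128),'can top',plane(S,[[251,218.]],.11),'jar',plane(S,[[386,298.]],.085))
E
```

```text
[[-0.932 -0.     0.363]
 [-0.363  0.002 -0.932]
 [-0.    -1.    -0.002]]
travel mm [-619.8  -12.  -314.4] dr deg [ 0.000e+00 -1.506e+02 -1.000e-01] q6 -0.10307660820277315 jaw ang -1.1990301905070904
travel mm [-619.8  -12.  -314.4] dr deg [ 0.1 29.4  0. ] q6 -0.10307660820277315 jaw ang -1.1990301905070904
tin [[0.75690075 0.05974851 0.128     ]] can top [[ 0.50090039 -0.19996311  0.11      ]] jar [[0.61514781 0.22703209 0.085     ]]
```

The latch axis is near (0.663, 0.006) with yaw -0.142. The triangulated heights agree: wing top about 0.141, pull about 0.087, stand top about 0.099. Now moving above it.

Request:
play_rows(
  travel=[
    [0, -30, 0],
    [-30, -20, -15],
    [-40, 0, -20],
    [-40, 0, -20],
    [-40, 0, -20],
    [-40, 0, -20],
    [-40, 0, -20],
    [-40, 0, -20],
    [-40, 0, -20],
    [-40, 0, -20],
    [-40, 0, -20],
    [-40, 0, -20],
  ],
  dr=[
    [0, 0, 0],
    [0, 0, 0],
    [0, 0, 0],
    [0, 0, 0],
    [0, 0, 0],
    [0, 0, 0],
    [0, 0, 0],
    [0, 0, 0],
    [0, 0, 0],
    [0, 0, 0],
    [0, 0, 0],
    [0, 0, 0],
  ],
  jaw=[85, 85, 85, 85, 85, 85, 85, 85, 85, 85, 85, 85],
  force=110,
)

```text
time: 1.35
position: [0.5308, -0.1468, 0.2948]
ee_rot: [0.125, -0.127, 0.699, -0.692]
wrist_force: [-0.0, -1.6, -1.0]
opening: 0.0852
```

```bash
python3 - <<'E'
from h import *
s,p,R=tool();print(s['time'],p,s['joints']); goto([.663,.006,.28],-.142-np.pi/2)
E
```

```text
1.35 [ 0.53082561 -0.14678704  0.29479128] [-0.37644909  0.08925765  1.27729902  0.00675882  1.78231771  0.83732528]
travel mm [-177.4   15.6  -96.6] dr deg [ 0.5 28.7  0.2] q6 0.837325281267781 jaw ang -1.2123841950563523
```

Request:
play_rows(
  travel=[
    [-40, 0, -22],
    [-40, 0, -22],
    [-40, 0, -22],
    [-40, 10, -22],
    [-17, 5, -9],
    [0, 0, 0],
    [0, 0, 0],
    [0, 0, 0],
    [0, 0, 0],
    [0, 0, 0],
  ],
  dr=[
    [0, 0, 0],
    [0, 0, 0],
    [0, 0, 0],
    [0, 0, 0],
    [0, 0, 0],
    [0, 8, 0],
    [0, 8, 0],
    [0, 8, 0],
    [0, 5, 0],
    [0, 0, 0],
  ],
  jaw=[85, 85, 85, 85, 85, 85, 85, 85, 85, 85],
)

```text
time: 2.35
position: [0.6692, 0.0224, 0.2697]
ee_rot: [-0.062, 0.049, 0.708, -0.702]
wrist_force: [0.5, -0.2, 0.2]
opening: 0.0851
```

```bash
python3 - <<'E'
from h import *
s,p,R=tool();print(s['time'],p,s['joints'],s['wrist_force'],s['ft_torque']); goto([.663,.006,.25],-.142-np.pi/2)
snap('wrist','w1')
E
```

```text
2.35 [0.6692022  0.02241311 0.2696632 ] [-0.05572752  0.37079186  0.98880686  0.01018228  1.80013369  1.67306026] [ 0.48365279 -0.18971649  0.22552164] [ 0.01705252 -0.03093948  0.04859041]
travel mm [ 3.2 19.6 17.3] dr deg [ 0.5 -0.8  1.1] q6 1.6730602571809208 jaw ang -1.7266396514234075
```

View pics/w1.png

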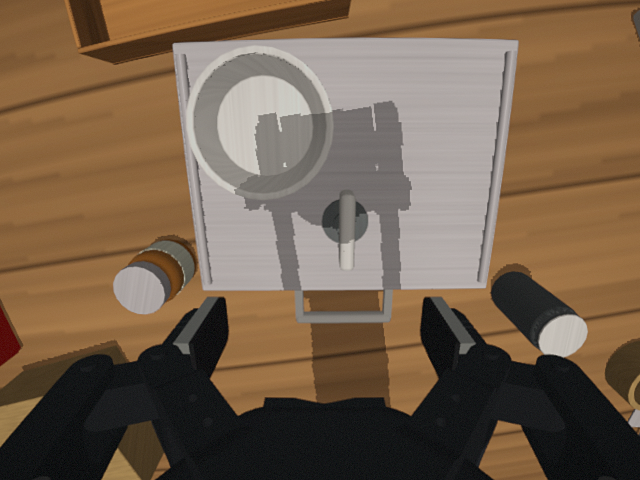

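The wrist view shows the wing bar upright at columns 340–355, rows 190–270, and the pull at (345,317). The can, jar and tin are all clear of the fingers.

```bash
python3 - <<'E'
from h import *
a=load('w1')['p'][170:330,285:405]
cv2.imwrite('pics/z3.png',cv2.resize(a,None,fx=5,fy=5,interpolation=cv2.INTER_NEAREST)[:600*2,:,::-1][:800])
cv2.imwrite('pics/z3.png',cv2.resize(load('w1')['p'][180:280,315:380],None,fx=6,fy=6,interpolation=cv2.INTER_NEAREST)[:,:,::-1])
E
```

```text
(no output)
```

View pics/z3.png

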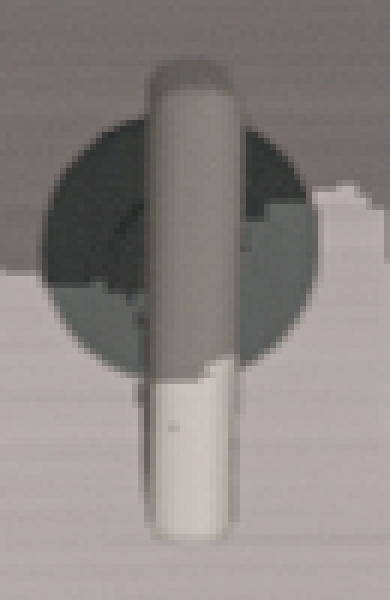

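```bash
python3 - <<'E'
from h import *
L=load('w1');S=load('scene0');D=load('side0')
w=[(347.3,194.6),(346.9,269.4)];W=plane(L,w,.143);print(W.round(4),W.mean(0).round(4),np.linalg.norm(W[0]-W[1]),np.arctan2(*(W[0]-W[1])[1::-1]))
e=plane(L,[(340.2,230),(354.6,230)],.143);print('thick',np.linalg.norm(e[0]-e[1]),e.mean(0))
print('hub',plane(L,[(344.6,220.8)],.104).round(4))
c=[(173.5,43),(517.5,41),(486,287.5),(202.5,290)];C=plane(L,c,.1);print(C.round(4));x=(C[0]+C[1]-C[2]-C[3]);print('yaw',np.arctan2(x[1],x[0]),np.linalg.norm(C-np.roll(C,-1,0),axis=1))
yaw=np.arctan2(x[1],x[0]);print('axis',C.mean(0)[:2]-.04*np.array([np.cos(yaw),np.sin(yaw)]))
def tri(u,v,A=L,B=S):
    o1,r1=rays(A,[u]);o2,r2=rays(B,[v]);t=np.linalg.lstsq(np.c_[r1[0],-r2[0]],o2-o1,rcond=None)[0]
    p,q=o1+t[0]*r1[0],o2+t[1]*r2[0];return ((p+q)/2).round(4),np.linalg.norm(p-q).round(4)
f=lambda z:np.array(z,float)/4+np.array((220,235))-.4
print(tri(w[0],f((306,224))),tri(w[1],f((347,152))))
s=manip.state();print(s['position'])
E
```

```text
[[0.696  0.0025 0.143 ]
 [0.6351 0.011  0.143 ]] [0.6655 0.0067 0.143 ] 0.061495308316808966 -0.13870238471569155
thick 0.011291553345940506 [0.66818529 0.00611905 0.143     ]
hub [[0.6653 0.0067 0.104 ]]
[[ 0.8321  0.122   0.1   ]
 [ 0.7918 -0.1518  0.1   ]
 [ 0.5761 -0.1221  0.1   ]
 [ 0.6158  0.1547  0.1   ]]
yaw -0.14346655557878255 [0.27678917 0.21772005 0.27956865 0.21877686]
axis [0.66434223 0.00641266]
(array([0.6974, 0.0029, 0.1513]), np.float64(0.0004)) (array([0.6361, 0.0108, 0.1446]), np.float64(0.0008))
[0.66915659 0.02242783 0.26952969]
```

```bash
python3 - <<'E'
from h import *
goto([.665,.0065,.135],-.142-np.pi/2)
E
```

```text
travel mm [ -0.9 134.4  17.5] dr deg [ 0.5 -0.7  1.1] q6 1.6716214203542372 jaw ang -1.725186879549891
```

Request:
play_rows(
  travel=[
    [0, 0, 10],
    [-1, 0, 7.5],
    [0, 30, 0],
    [0, 30, 0],
    [0, 30, 0],
    [0, 14, 0],
    [0, 0, 0],
  ],
  dr=[
    [0.5, -0.7, 1.1],
    [0, 0, 0],
    [0, 0, 0],
    [0, 0, 0],
    [0, 0, 0],
    [0, 0, 0],
    [0, 0, 0],
  ],
  jaw=[50, 50, 50, 50, 50, 50, 50],
)

```text
time: 3.1
position: [0.6682, -0.0013, 0.1655]
ee_rot: [0.045, -0.052, -0.704, 0.707]
wrist_force: [-0.0, -0.4, -0.1]
opening: 0.0497
```

```bash
python3 - <<'E'
from h import *
s,p,R=tool();print(s['time'],p,s['wrist_force'],s['ft_torque'],s['opening']);goto([.665,.0065,.135],-.142-np.pi/2)
snap('wrist','w2')
E
```

```text
3.1 [ 0.66815046 -0.0012533   0.16548637] [-0.04444858 -0.36060332 -0.0624166 ] [-0.01235113  0.0301041   0.01437308] 0.049678897312823725
travel mm [ 4.5 30.4 -7.3] dr deg [-0.2  0.3 -0.5] q6 1.6229750186537477 jaw ang -1.7081175935076767
```

View pics/w2.png

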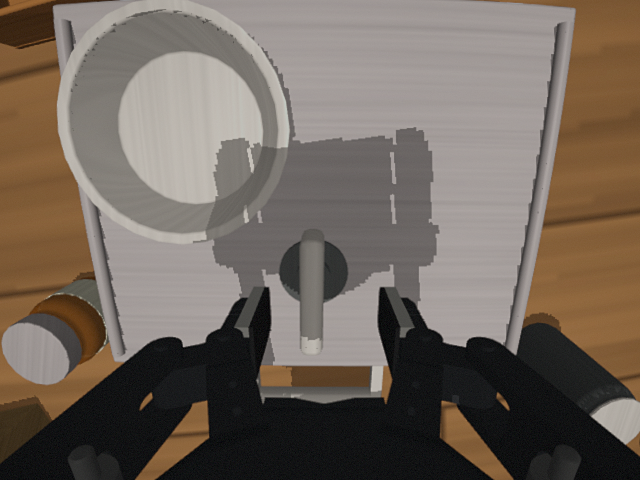

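The wing (column 313) sits about 7 mm left of the jaw centre (about 324), which matches the state reading. Correcting that and descending.

Request:
play_rows(
  travel=[
    [4.5, 0, -7],
    [0, 0, 0],
    [0, 15, 0],
    [0, 12, 0],
    [0, 0, 0],
    [0, 0, 0],
  ],
  dr=[
    [0, 0, -0.5],
    [0, 0.3, 0],
    [0, 0, 0],
    [0, 0, 0],
    [0, 0, 0],
    [0, 0, 0],
  ],
  jaw=[50, 50, 50, 50, 50, 50],
)

```text
time: 3.75
position: [0.668, 0.0068, 0.1444]
ee_rot: [0.046, -0.054, -0.704, 0.706]
wrist_force: [-0.1, -0.6, -0.3]
opening: 0.0498
```

```bash
python3 - <<'E'
from h import *
s,p,R=tool();print(s['time'],p,s['wrist_force'],s['ft_torque'],s['opening']);goto([.665,.0065,.135],-.142-np.pi/2)
E
```

```text
3.75 [0.66795466 0.00676954 0.14438164] [-0.12454357 -0.59064914 -0.33074044] [-0.02625641 -0.00588916 -0.0459603 ] 0.04981308015633442
travel mm [3.  9.3 0.7] dr deg [-0.1 -0.  -0.7] q6 1.6396275755929066 jaw ang -1.7128510156002021
```

Request:
play_rows(
  travel=[
    [3, 9, 0.7],
    [0, 0, 0],
    [0, 0, 0],
  ],
  dr=[
    [0, 0, -0.7],
    [0, 0, 0],
    [0, 0, 0],
  ],
  jaw=[50, 50, 50],
)

```text
time: 4.05
position: [0.6647, 0.0063, 0.1344]
ee_rot: [0.051, -0.05, -0.705, 0.706]
wrist_force: [0.6, 0.5, 0.7]
opening: 0.05
```

```bash
python3 - <<'E'
from h import *
s,p,R=tool();print(s['time'],p,s['wrist_force'],s['ft_torque'],s['opening']);goto([.665,.0065,.135],-.142-np.pi/2)
snap('wrist','w3');L=load('w3');cv2.imwrite('pics/z4.png',cv2.resize(L['p'][220:400,220:430],None,fx=3,fy=3)[:,:,::-1])
E
```

```text
4.05 [0.66473965 0.00633806 0.13441204] [0.58492529 0.51216443 0.70759124] [-0.02111029  0.03577263  0.02987856] 0.05000179226463931
travel mm [-0.2 -0.6 -0.2] dr deg [-0.1 -0.   0.1] q6 1.6383391796205187 jaw ang -1.7129557093055683
```

View pics/z4.png

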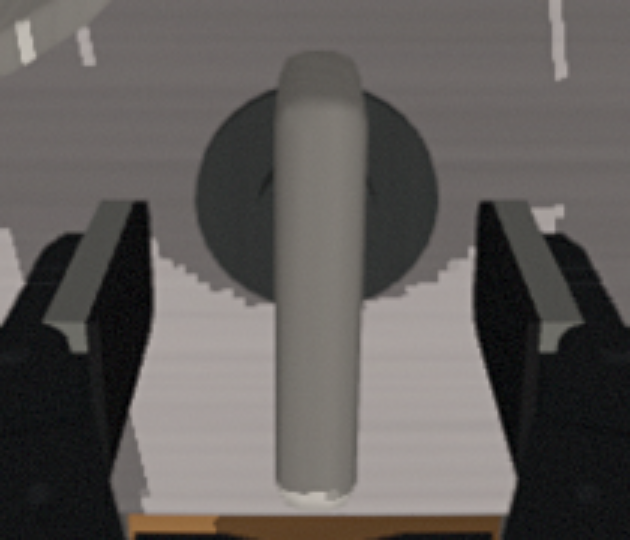

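The bar is centred between the pads. Closing.

Request:
play_rows(
  travel=[
    [0, 0, 0],
    [0, 0, 0],
    [0, 0, 0],
    [0, 0, 0],
    [0, 0, 0],
    [0, 0, 0],
  ],
  dr=[
    [0, 0, 0],
    [0, 0, 0],
    [0, 0, 0],
    [0, 0, 0],
    [0, 0, 0],
    [0, 0, 0],
  ],
  jaw=[30, 20, 8, 8, 8, 8],
  force=110,
)

```text
time: 4.7
position: [0.6648, 0.0058, 0.1349]
ee_rot: [0.051, -0.05, -0.704, 0.706]
wrist_force: [-1.0, -1.0, -0.4]
opening: 0.0104
```

```bash
cat > st.py <<'E'
from h import *
s,p,R=tool();a=np.arctan2(*R.as_matrix()[1::-1,2])
m=R.as_matrix()
print('t',round(s['time'],2),'p',p.round(4),'F',np.round(s['wrist_force'],1),'T',np.round(s['ft_torque'],3),'op',round(s['opening'],4),'ang',round(a+.142+np.pi/2,4),'tilt',np.round(m[:2,1],4))
E
python3 st.py
```

```text
t 4.7 p [0.6648 0.0058 0.1349] F [-1.  -1.  -0.4] T [ 0.053  0.034 -0.013] op 0.0104 ang -0.0007 tilt [-0.0014 -0.0026]
```

Request:
play_rows(
  travel=[
    [0, 0, 0],
    [0, 0, 0],
  ],
  dr=[
    [0, -1, 0],
    [0, -1, 0],
  ],
  jaw=[8, 8],
)

```text
time: 4.9
position: [0.6648, 0.0057, 0.1349]
ee_rot: [0.038, -0.037, -0.705, 0.707]
wrist_force: [-0.5, 0.2, 0.2]
opening: 0.0102
```

```bash
python3 st.py
```

```text
t 4.9 p [0.6648 0.0057 0.1349] F [-0.5  0.2  0.2] T [ 0.07   0.008 -0.023] op 0.0102 ang 0.0364 tilt [-0.0014 -0.0026]
```

```bash
python3 - <<'E'
from h import *
snap('wrist','w4');L=load('w4');cv2.imwrite('pics/z5.png',cv2.resize(L['p'][220:400,220:430],None,fx=3,fy=3)[:,:,::-1])
E
python3 st.py
```

```text
t 4.95 p [0.6648 0.0057 0.1349] F [ 0.3 -1.   0.2] T [-0.01   0.008 -0.072] op 0.0101 ang 0.0368 tilt [-0.0014 -0.0025]
```

View pics/z5.png

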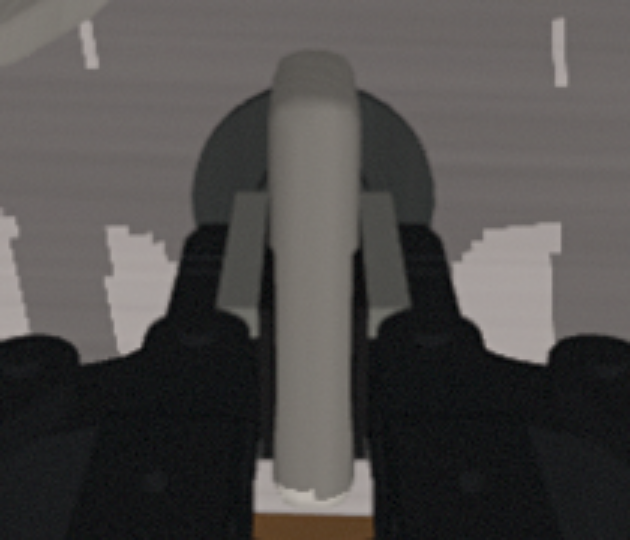

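The pads hold the bar squarely. Continuing in 1° steps.

Request:
play_rows(
  travel=[
    [0, 0, 0],
  ],
  dr=[
    [0, -1, 0],
  ],
  jaw=[8],
)

```text
time: 5.05
position: [0.6647, 0.0057, 0.1349]
ee_rot: [0.031, -0.03, -0.706, 0.707]
wrist_force: [-0.6, 0.6, -0.6]
opening: 0.0099
```

```bash
python3 st.py
```

```text
t 5.05 p [0.6647 0.0057 0.1349] F [-0.6  0.6 -0.6] T [ 0.057  0.034 -0.132] op 0.0099 ang 0.0552 tilt [-0.0015 -0.0026]
```

Request:
play_rows(
  travel=[
    [0, 0, 0],
  ],
  dr=[
    [0, -1, 0],
  ],
  jaw=[8],
)

```text
time: 5.15
position: [0.6647, 0.0056, 0.1349]
ee_rot: [0.025, -0.024, -0.706, 0.708]
wrist_force: [0.5, -1.0, -0.4]
opening: 0.0099
```

```bash
python3 st.py
```

```text
t 5.15 p [0.6647 0.0056 0.1349] F [ 0.5 -1.  -0.4] T [ 0.038  0.045 -0.239] op 0.0099 ang 0.0737 tilt [-0.0014 -0.0025]
```

Request:
play_rows(
  travel=[
    [0, 0, 0],
  ],
  dr=[
    [0, -1, 0],
  ],
  jaw=[8],
)

```text
time: 5.25
position: [0.6647, 0.0056, 0.1349]
ee_rot: [0.018, -0.017, -0.706, 0.708]
wrist_force: [0.6, 0.0, -1.1]
opening: 0.0104
```

```bash
python3 st.py
```

```text
t 5.25 p [0.6647 0.0056 0.1349] F [ 0.6  0.  -1.1] T [ 0.065  0.051 -0.323] op 0.0104 ang 0.0922 tilt [-0.0015 -0.0024]
```

Request:
play_rows(
  travel=[
    [0, 0, 0],
  ],
  dr=[
    [0, -1, 0],
  ],
  jaw=[8],
)

```text
time: 5.35
position: [0.6647, 0.0056, 0.1349]
ee_rot: [0.012, -0.011, -0.706, 0.708]
wrist_force: [0.3, -1.2, 0.5]
opening: 0.0099
```

```bash
python3 st.py
```

```text
t 5.35 p [0.6647 0.0056 0.1349] F [ 0.3 -1.2  0.5] T [ 0.113  0.006 -0.234] op 0.0099 ang 0.1108 tilt [-0.0015 -0.0023]
```

Request:
play_rows(
  travel=[
    [0, 0, 0],
    [0, 0, 0],
  ],
  dr=[
    [0, -1, 0],
    [0, -1, 0],
  ],
  jaw=[8, 8],
)

```text
time: 5.55
position: [0.6647, 0.0056, 0.1349]
ee_rot: [-0.002, 0.003, -0.706, 0.708]
wrist_force: [0.6, -0.2, -0.1]
opening: 0.0103
```

```bash
python3 st.py
```

```text
t 5.55 p [0.6647 0.0056 0.1349] F [ 0.6 -0.2 -0.1] T [ 0.049 -0.039 -0.337] op 0.0103 ang 0.1486 tilt [-0.0014 -0.0022]
```

Request:
play_rows(
  travel=[
    [0, 0, 0],
    [0, 0, 0],
  ],
  dr=[
    [0, -0.8, 0],
    [0, -0.8, 0],
  ],
  jaw=[8, 8],
)

```text
time: 5.75
position: [0.6648, 0.0056, 0.1349]
ee_rot: [-0.013, 0.014, -0.706, 0.708]
wrist_force: [-0.5, -0.3, -0.1]
opening: 0.0106
```

```bash
python3 st.py
```

```text
t 5.75 p [0.6648 0.0056 0.1349] F [-0.5 -0.3 -0.1] T [ 0.058  0.054 -0.284] op 0.0106 ang 0.179 tilt [-0.0014 -0.0023]
```

Request:
play_rows(
  travel=[
    [0, 0, 0],
    [0, 0, 0],
  ],
  dr=[
    [0, -1, 0],
    [0, -1, 0],
  ],
  jaw=[8, 8],
)

```text
time: 5.95
position: [0.6647, 0.0055, 0.1349]
ee_rot: [-0.026, 0.027, -0.706, 0.707]
wrist_force: [-0.3, -1.5, -0.2]
opening: 0.01
```

```bash
python3 st.py; python3 - <<'E'
from h import *
snap('wrist','w5');L=load('w5');cv2.imwrite('pics/z6.png',cv2.resize(L['p'][220:400,220:430],None,fx=3,fy=3)[:,:,::-1])
E
```

```text
t 5.95 p [0.6647 0.0055 0.1349] F [-0.3 -1.5 -0.2] T [ 0.06   0.009 -0.321] op 0.01 ang 0.2168 tilt [-0.0015 -0.0023]
```

View pics/z6.png

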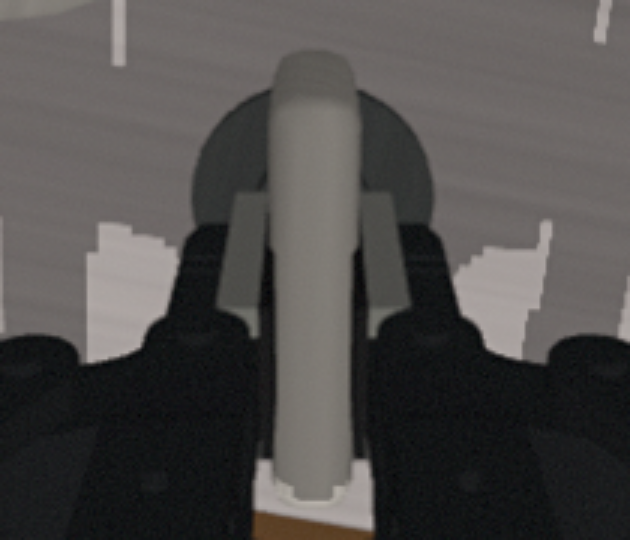

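The bar turns with the gripper and there is no slip. The rust is yielding at about 0.3 N m, so I'm continuing to the bind.

Request:
play_rows(
  travel=[
    [0, 0, 0],
    [0, 0, 0],
  ],
  dr=[
    [0, -1, 0],
    [0, -1, 0],
  ],
  jaw=[8, 8],
)

```text
time: 6.2
position: [0.6647, 0.0054, 0.1349]
ee_rot: [-0.039, 0.04, -0.705, 0.707]
wrist_force: [-0.3, -0.3, -0.8]
opening: 0.0098
```

```bash
python3 st.py
```

```text
t 6.2 p [0.6647 0.0054 0.1349] F [-0.3 -0.3 -0.8] T [ 0.131 -0.009 -0.577] op 0.0098 ang 0.2538 tilt [-0.0015 -0.0023]
```

Bound at 0.58 N m near 0.25 rad of gripper angle. Turning back.

Request:
play_rows(
  travel=[
    [0, 0, 0],
    [0, 0, 0],
    [0, 0, 0],
    [0, 0, 0],
  ],
  dr=[
    [0, 2, 0],
    [0, 2, 0],
    [0, 2, 0],
    [0, 2, 0],
  ],
  jaw=[8, 8, 8, 8],
)

```text
time: 6.6
position: [0.6647, 0.0057, 0.1349]
ee_rot: [0.01, -0.009, -0.706, 0.708]
wrist_force: [-0.0, -1.2, -0.0]
opening: 0.0101
```

```bash
python3 st.py
```

```text
t 6.6 p [0.6647 0.0057 0.1349] F [-0.  -1.2 -0. ] T [-0.    -0.022  0.045] op 0.0101 ang 0.1158 tilt [-0.0014 -0.0022]
```

Request:
play_rows(
  travel=[
    [0, 0, 0],
    [0, 0, 0],
  ],
  dr=[
    [0, 1.8, 0],
    [0, 1.5, 0],
  ],
  jaw=[8, 8],
)

```text
time: 6.8
position: [0.6648, 0.0058, 0.1349]
ee_rot: [0.03, -0.029, -0.706, 0.707]
wrist_force: [-1.3, -1.0, -0.5]
opening: 0.0101
```

```bash
python3 st.py
```

```text
t 6.8 p [0.6648 0.0058 0.1349] F [-1.3 -1.  -0.5] T [0.078 0.021 0.034] op 0.0101 ang 0.0592 tilt [-0.0014 -0.0027]
```

Request:
play_rows(
  travel=[
    [0, 0, 0],
    [0, 0, 0],
  ],
  dr=[
    [0, 1, 0],
    [0, 1, 0],
  ],
  jaw=[8, 8],
)

```text
time: 7.0
position: [0.6648, 0.0058, 0.1349]
ee_rot: [0.042, -0.041, -0.705, 0.707]
wrist_force: [0.7, -0.1, 0.1]
opening: 0.01
```

```bash
python3 st.py
```

```text
t 7.0 p [0.6648 0.0058 0.1349] F [ 0.7 -0.1  0.1] T [ 0.091 -0.041  0.04 ] op 0.01 ang 0.0238 tilt [-0.0013 -0.0029]
```

Request:
play_rows(
  travel=[
    [0, 0, 0],
    [0, 0, 0],
  ],
  dr=[
    [0, 1, 0],
    [0, 1, 0],
  ],
  jaw=[8, 8],
)

```text
time: 7.2
position: [0.6647, 0.0058, 0.1349]
ee_rot: [0.055, -0.054, -0.704, 0.706]
wrist_force: [-0.6, -1.0, -0.5]
opening: 0.0096
```

```bash
python3 st.py
```

```text
t 7.2 p [0.6647 0.0058 0.1349] F [-0.6 -1.  -0.5] T [ 0.073 -0.012  0.02 ] op 0.0096 ang -0.0133 tilt [-0.0014 -0.0029]
```

Request:
play_rows(
  travel=[
    [0, 0, 0],
    [0, 0, 0],
  ],
  dr=[
    [0, 1, 0],
    [0, 1, 0],
  ],
  jaw=[8, 8],
)

```text
time: 7.4
position: [0.6648, 0.0058, 0.1349]
ee_rot: [0.068, -0.068, -0.703, 0.705]
wrist_force: [-0.9, 0.3, -0.9]
opening: 0.0099
```

```bash
python3 st.py
```

```text
t 7.4 p [0.6648 0.0058 0.1349] F [-0.9  0.3 -0.9] T [0.089 0.048 0.092] op 0.0099 ang -0.0508 tilt [-0.0014 -0.0028]
```

Request:
play_rows(
  travel=[
    [0, 0, 0],
    [0, 0, 0],
  ],
  dr=[
    [0, 1, 0],
    [0, 1, 0],
  ],
  jaw=[8, 8],
)

```text
time: 7.6
position: [0.6647, 0.0059, 0.1349]
ee_rot: [0.082, -0.081, -0.701, 0.704]
wrist_force: [-0.4, -1.4, -0.7]
opening: 0.0099
```

```bash
python3 st.py
```

```text
t 7.6 p [0.6647 0.0059 0.1349] F [-0.4 -1.4 -0.7] T [0.054 0.019 0.334] op 0.0099 ang -0.0879 tilt [-0.0016 -0.003 ]
```

Request:
play_rows(
  travel=[
    [0, 0, 0],
  ],
  dr=[
    [0, 1.2, 0],
  ],
  jaw=[8],
)

```text
time: 7.7
position: [0.6647, 0.0059, 0.1349]
ee_rot: [0.089, -0.088, -0.7, 0.703]
wrist_force: [-0.1, -2.0, 0.5]
opening: 0.0101
```

```bash
python3 st.py
```

```text
t 7.7 p [0.6647 0.0059 0.1349] F [-0.1 -2.   0.5] T [0.026 0.037 0.349] op 0.0101 ang -0.1101 tilt [-0.0017 -0.003 ]
```

Request:
play_rows(
  travel=[
    [0, 0, 0],
    [0, 0, 0],
  ],
  dr=[
    [0, 0.8, 0],
    [0, 0.8, 0],
  ],
  jaw=[8, 8],
)

```text
time: 7.9
position: [0.6646, 0.0059, 0.1349]
ee_rot: [0.1, -0.099, -0.699, 0.701]
wrist_force: [-1.0, -0.7, -0.1]
opening: 0.0101
```

```bash
python3 st.py
```

```text
t 7.9 p [0.6646 0.0059 0.1349] F [-1.  -0.7 -0.1] T [0.08  0.051 0.297] op 0.0101 ang -0.1404 tilt [-0.0017 -0.0032]
```

Yielding at about 0.32 N m. Continuing.

Request:
play_rows(
  travel=[
    [0, 0, 0],
    [0, 0, 0],
  ],
  dr=[
    [0, 0.9, 0],
    [0, 0.9, 0],
  ],
  jaw=[8, 8],
)

```text
time: 8.1
position: [0.6646, 0.0059, 0.1349]
ee_rot: [0.112, -0.111, -0.697, 0.7]
wrist_force: [-1.7, -1.1, 1.0]
opening: 0.01
```

```bash
python3 st.py
```

```text
t 8.1 p [0.6646 0.0059 0.1349] F [-1.7 -1.1  1. ] T [ 0.05  -0.009  0.462] op 0.01 ang -0.1736 tilt [-0.0018 -0.0032]
```

Request:
play_rows(
  travel=[
    [0, 0, 0],
  ],
  dr=[
    [0, 0.6, 0],
  ],
  jaw=[8],
)

```text
time: 8.2
position: [0.6646, 0.006, 0.1349]
ee_rot: [0.115, -0.114, -0.696, 0.699]
wrist_force: [0.5, -0.9, -0.1]
opening: 0.0104
```

```bash
python3 st.py
```

```text
t 8.2 p [0.6646 0.006  0.1349] F [ 0.5 -0.9 -0.1] T [0.038 0.013 0.638] op 0.0104 ang -0.1846 tilt [-0.0018 -0.0033]
```

Bound clockwise. Turning back anticlockwise, quicker across the ground already freed.

Request:
play_rows(
  travel=[
    [0, 0, 0],
    [0, 0, 0],
    [0, 0, 0],
    [0, 0, 0],
    [0, 0, 0],
    [0, 0, 0],
    [0, 0, 0],
    [0, 0, 0],
  ],
  dr=[
    [0, -3, 0],
    [0, -3, 0],
    [0, -3, 0],
    [0, -3, 0],
    [0, -3, 0],
    [0, -3, 0],
    [0, -2, 0],
    [0, -1, 0],
  ],
  jaw=[8, 8, 8, 8, 8, 8, 8, 8],
)

```text
time: 9.0
position: [0.6648, 0.0056, 0.1349]
ee_rot: [-0.014, 0.015, -0.706, 0.708]
wrist_force: [-0.3, -0.8, -0.8]
opening: 0.0102
```

```bash
python3 st.py
```

```text
t 9.0 p [0.6648 0.0056 0.1349] F [-0.3 -0.8 -0.8] T [ 0.018  0.052 -0.099] op 0.0102 ang 0.1834 tilt [-0.0015 -0.0024]
```

Request:
play_rows(
  travel=[
    [0, 0, 0],
    [0, 0, 0],
    [0, 0, 0],
  ],
  dr=[
    [0, -1.2, 0],
    [0, -1.2, 0],
    [0, -1, 0],
  ],
  jaw=[8, 8, 8],
)

```text
time: 9.3
position: [0.6648, 0.0055, 0.1349]
ee_rot: [-0.035, 0.036, -0.705, 0.707]
wrist_force: [-0.2, -0.9, 0.2]
opening: 0.01
```

```bash
python3 st.py
```

```text
t 9.3 p [0.6648 0.0055 0.1349] F [-0.2 -0.9  0.2] T [ 0.099  0.062 -0.26 ] op 0.01 ang 0.243 tilt [-0.0015 -0.0021]
```

Request:
play_rows(
  travel=[
    [0, 0, 0],
    [0, 0, 0],
  ],
  dr=[
    [0, -1, 0],
    [0, -1, 0],
  ],
  jaw=[8, 8],
)

```text
time: 9.5
position: [0.6648, 0.0055, 0.1349]
ee_rot: [-0.048, 0.049, -0.705, 0.706]
wrist_force: [-0.5, -0.2, 0.6]
opening: 0.0103
```

```bash
python3 st.py
```

```text
t 9.5 p [0.6648 0.0055 0.1349] F [-0.5 -0.2  0.6] T [ 0.078  0.102 -0.269] op 0.0103 ang 0.28 tilt [-0.0016 -0.002 ]
```

Request:
play_rows(
  travel=[
    [0, 0, 0],
    [0, 0, 0],
  ],
  dr=[
    [0, -1, 0],
    [0, -1, 0],
  ],
  jaw=[8, 8],
)

```text
time: 9.7
position: [0.6647, 0.0055, 0.1349]
ee_rot: [-0.061, 0.063, -0.704, 0.705]
wrist_force: [-0.6, -0.5, 0.0]
opening: 0.0102
```

```bash
python3 st.py
```

```text
t 9.7 p [0.6647 0.0055 0.1349] F [-0.6 -0.5  0. ] T [ 0.042  0.    -0.305] op 0.0102 ang 0.3177 tilt [-0.0016 -0.0021]
```

Request:
play_rows(
  travel=[
    [0, 0, 0],
    [0, 0, 0],
  ],
  dr=[
    [0, -1, 0],
    [0, -1, 0],
  ],
  jaw=[8, 8],
)

```text
time: 9.9
position: [0.6648, 0.0054, 0.1349]
ee_rot: [-0.075, 0.076, -0.702, 0.704]
wrist_force: [-0.9, -1.2, -0.2]
opening: 0.01
```

```bash
python3 st.py
```

```text
t 9.9 p [0.6648 0.0054 0.1349] F [-0.9 -1.2 -0.2] T [ 0.043  0.009 -0.275] op 0.01 ang 0.3557 tilt [-0.0015 -0.0021]
```

Request:
play_rows(
  travel=[
    [0, 0, 0],
    [0, 0, 0],
  ],
  dr=[
    [0, -0.9, 0],
    [0, -0.9, 0],
  ],
  jaw=[8, 8],
)

```text
time: 10.1
position: [0.6648, 0.0054, 0.1349]
ee_rot: [-0.087, 0.088, -0.701, 0.702]
wrist_force: [-0.1, -0.4, 0.0]
opening: 0.0101
```

```bash
python3 st.py
```

```text
t 10.1 p [0.6648 0.0054 0.1349] F [-0.1 -0.4  0. ] T [ 0.101  0.073 -0.44 ] op 0.0101 ang 0.3895 tilt [-0.0015 -0.0021]
```

Request:
play_rows(
  travel=[
    [0, 0, 0],
  ],
  dr=[
    [0, -0.7, 0],
  ],
  jaw=[8],
)

```text
time: 10.2
position: [0.6648, 0.0053, 0.1349]
ee_rot: [-0.091, 0.092, -0.7, 0.702]
wrist_force: [-0.7, -0.9, -1.0]
opening: 0.0099
```

```bash
python3 st.py
```

```text
t 10.2 p [0.6648 0.0053 0.1349] F [-0.7 -0.9 -1. ] T [ 0.067  0.059 -0.555] op 0.0099 ang 0.4024 tilt [-0.0015 -0.0021]
```

Bound again at 0.40, opened by 0.15 as expected. Back clockwise.

Request:
play_rows(
  travel=[
    [0, 0, 0],
    [0, 0, 0],
    [0, 0, 0],
    [0, 0, 0],
    [0, 0, 0],
    [0, 0, 0],
    [0, 0, 0],
    [0, 0, 0],
    [0, 0, 0],
    [0, 0, 0],
  ],
  dr=[
    [0, 3, 0],
    [0, 3, 0],
    [0, 3, 0],
    [0, 3, 0],
    [0, 3, 0],
    [0, 3, 0],
    [0, 3, 0],
    [0, 3, 0],
    [0, 3, 0],
    [0, 1.5, 0],
  ],
  jaw=[8, 8, 8, 8, 8, 8, 8, 8, 8, 8],
)

```text
time: 11.2
position: [0.6648, 0.0058, 0.1349]
ee_rot: [0.085, -0.084, -0.701, 0.703]
wrist_force: [-0.1, -1.3, -0.7]
opening: 0.0101
```

```bash
python3 st.py
```

```text
t 11.2 p [0.6648 0.0058 0.1349] F [-0.1 -1.3 -0.7] T [0.024 0.056 0.109] op 0.0101 ang -0.0983 tilt [-0.0014 -0.003 ]
```

Request:
play_rows(
  travel=[
    [0, 0, 0],
    [0, 0, 0],
    [0, 0, 0],
    [0, 0, 0],
  ],
  dr=[
    [0, 1.5, 0],
    [0, 1.3, 0],
    [0, 1.1, 0],
    [0, 1, 0],
  ],
  jaw=[8, 8, 8, 8],
)

```text
time: 11.6
position: [0.6647, 0.0059, 0.1349]
ee_rot: [0.116, -0.115, -0.696, 0.699]
wrist_force: [-1.2, -0.5, -0.4]
opening: 0.01
```

```bash
python3 st.py
```

```text
t 11.6 p [0.6647 0.0059 0.1349] F [-1.2 -0.5 -0.4] T [0.074 0.051 0.308] op 0.01 ang -0.1854 tilt [-0.0016 -0.0034]
```

Request:
play_rows(
  travel=[
    [0, 0, 0],
    [0, 0, 0],
  ],
  dr=[
    [0, 1, 0],
    [0, 1, 0],
  ],
  jaw=[8, 8],
)

```text
time: 11.8
position: [0.6647, 0.006, 0.1349]
ee_rot: [0.129, -0.128, -0.694, 0.697]
wrist_force: [-0.3, -1.2, -0.3]
opening: 0.0099
```

```bash
python3 st.py
```

```text
t 11.8 p [0.6647 0.006  0.1349] F [-0.3 -1.2 -0.3] T [0.074 0.031 0.288] op 0.0099 ang -0.2227 tilt [-0.0016 -0.0034]
```

Request:
play_rows(
  travel=[
    [0, 0, 0],
    [0, 0, 0],
  ],
  dr=[
    [0, 1, 0],
    [0, 1, 0],
  ],
  jaw=[8, 8],
)

```text
time: 12.0
position: [0.6647, 0.006, 0.1349]
ee_rot: [0.142, -0.141, -0.692, 0.694]
wrist_force: [-0.6, -0.7, -0.3]
opening: 0.0101
```

```bash
python3 st.py
```

```text
t 12.0 p [0.6647 0.006  0.1349] F [-0.6 -0.7 -0.3] T [ 0.066 -0.022  0.272] op 0.0101 ang -0.2605 tilt [-0.0016 -0.0034]
```

Request:
play_rows(
  travel=[
    [0, 0, 0],
    [0, 0, 0],
  ],
  dr=[
    [0, 1, 0],
    [0, 1, 0],
  ],
  jaw=[8, 8],
)

```text
time: 12.2
position: [0.6647, 0.006, 0.1349]
ee_rot: [0.155, -0.154, -0.689, 0.691]
wrist_force: [-0.4, -1.8, 0.0]
opening: 0.0102
```

```bash
python3 st.py
```

```text
t 12.2 p [0.6647 0.006  0.1349] F [-0.4 -1.8  0. ] T [-0.017  0.011  0.311] op 0.0102 ang -0.2985 tilt [-0.0016 -0.0034]
```

Request:
play_rows(
  travel=[
    [0, 0, 0],
    [0, 0, 0],
  ],
  dr=[
    [0, 0.9, 0],
    [0, 0.7, 0],
  ],
  jaw=[8, 8],
)

```text
time: 12.4
position: [0.6647, 0.006, 0.1349]
ee_rot: [0.165, -0.165, -0.686, 0.689]
wrist_force: [-1.2, -1.4, -0.9]
opening: 0.0101
```

```bash
python3 st.py
```

```text
t 12.4 p [0.6647 0.006  0.1349] F [-1.2 -1.4 -0.9] T [0.035 0.023 0.297] op 0.0101 ang -0.3291 tilt [-0.0015 -0.0033]
```

Request:
play_rows(
  travel=[
    [0, 0, 0],
    [0, 0, 0],
  ],
  dr=[
    [0, 0.8, 0],
    [0, 0.6, 0],
  ],
  jaw=[8, 8],
)

```text
time: 12.6
position: [0.6647, 0.006, 0.1349]
ee_rot: [0.174, -0.174, -0.684, 0.687]
wrist_force: [-0.7, -1.0, -0.2]
opening: 0.0101
```

```bash
python3 st.py
```

```text
t 12.6 p [0.6647 0.006  0.1349] F [-0.7 -1.  -0.2] T [0.044 0.003 0.249] op 0.0101 ang -0.3558 tilt [-0.0015 -0.0033]
```

Request:
play_rows(
  travel=[
    [0, 0, 0],
    [0, 0, 0],
  ],
  dr=[
    [0, 0.9, 0],
    [0, 0.8, 0],
  ],
  jaw=[8, 8],
)

```text
time: 12.8
position: [0.6647, 0.006, 0.1349]
ee_rot: [0.185, -0.185, -0.681, 0.684]
wrist_force: [-0.7, -0.9, -0.2]
opening: 0.0102
```

```bash
python3 st.py
```

```text
t 12.8 p [0.6647 0.006  0.1349] F [-0.7 -0.9 -0.2] T [0.036 0.012 0.23 ] op 0.0102 ang -0.3881 tilt [-0.0015 -0.0033]
```

Request:
play_rows(
  travel=[
    [0, 0, 0],
    [0, 0, 0],
  ],
  dr=[
    [0, 0.9, 0],
    [0, 0.8, 0],
  ],
  jaw=[8, 8],
)

```text
time: 13.0
position: [0.6647, 0.006, 0.1349]
ee_rot: [0.196, -0.196, -0.678, 0.681]
wrist_force: [-0.1, -0.8, -0.3]
opening: 0.0102
```

```bash
python3 st.py; python3 - <<'E'
from h import *
snap('wrist','w6');L=load('w6');cv2.imwrite('pics/z7.png',cv2.resize(L['p'][220:400,220:430],None,fx=3,fy=3)[:,:,::-1])
E
```

```text
t 13.0 p [0.6647 0.006  0.1349] F [-0.1 -0.8 -0.3] T [0.01  0.029 0.24 ] op 0.0102 ang -0.4205 tilt [-0.0015 -0.0033]
```

View pics/z7.png

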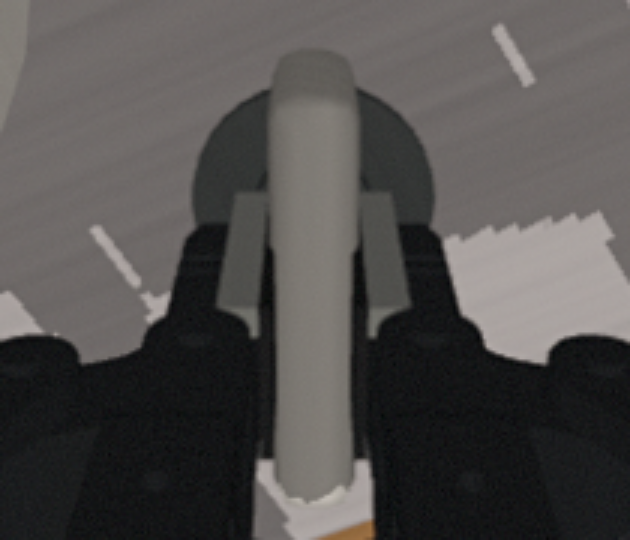

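The bar is still aligned with the pads, and the rust is still yielding at about 0.25.

Request:
play_rows(
  travel=[
    [0, 0, 0],
    [0, 0, 0],
  ],
  dr=[
    [0, 0.9, 0],
    [0, 0.9, 0],
  ],
  jaw=[8, 8],
)

```text
time: 13.25
position: [0.6648, 0.0061, 0.1349]
ee_rot: [0.208, -0.208, -0.675, 0.677]
wrist_force: [0.1, -0.9, -0.6]
opening: 0.0102
```

```bash
python3 st.py
```

```text
t 13.25 p [0.6648 0.0061 0.1349] F [ 0.1 -0.9 -0.6] T [0.001 0.015 0.265] op 0.0102 ang -0.4546 tilt [-0.0014 -0.0032]
```

Request:
play_rows(
  travel=[
    [0, 0, 0],
    [0, 0, 0],
  ],
  dr=[
    [0, 0.9, 0],
    [0, 0.9, 0],
  ],
  jaw=[8, 8],
)

```text
time: 13.45
position: [0.6648, 0.0061, 0.1349]
ee_rot: [0.22, -0.219, -0.671, 0.673]
wrist_force: [0.0, -1.0, -0.1]
opening: 0.0099
```

```bash
python3 st.py
```

```text
t 13.45 p [0.6648 0.0061 0.1349] F [ 0.  -1.  -0.1] T [ 0.077 -0.005  0.26 ] op 0.0099 ang -0.4889 tilt [-0.0015 -0.0032]
```

Request:
play_rows(
  travel=[
    [0, 0, 0],
    [0, 0, 0],
  ],
  dr=[
    [0, 0.9, 0],
    [0, 0.9, 0],
  ],
  jaw=[8, 8],
)

```text
time: 13.65
position: [0.6648, 0.0061, 0.1349]
ee_rot: [0.231, -0.231, -0.667, 0.67]
wrist_force: [-1.6, 0.2, -0.9]
opening: 0.01
```

```bash
python3 st.py
```

```text
t 13.65 p [0.6648 0.0061 0.1349] F [-1.6  0.2 -0.9] T [0.086 0.022 0.245] op 0.01 ang -0.5231 tilt [-0.0014 -0.0032]
```

Request:
play_rows(
  travel=[
    [0, 0, 0],
    [0, 0, 0],
  ],
  dr=[
    [0, 0.9, 0],
    [0, 0.9, 0],
  ],
  jaw=[8, 8],
)

```text
time: 13.85
position: [0.6648, 0.0061, 0.1349]
ee_rot: [0.242, -0.242, -0.663, 0.666]
wrist_force: [-0.2, -1.6, -0.2]
opening: 0.0103
```

```bash
python3 st.py
```

```text
t 13.85 p [0.6648 0.0061 0.1349] F [-0.2 -1.6 -0.2] T [0.08  0.009 0.307] op 0.0103 ang -0.5573 tilt [-0.0014 -0.0032]
```

Request:
play_rows(
  travel=[
    [0, 0, 0],
    [0, 0, 0],
  ],
  dr=[
    [0, 0.9, 0],
    [0, 0.8, 0],
  ],
  jaw=[8, 8],
)

```text
time: 14.05
position: [0.6647, 0.0062, 0.1349]
ee_rot: [0.253, -0.253, -0.659, 0.662]
wrist_force: [-0.5, -1.7, -0.1]
opening: 0.0099
```

```bash
python3 st.py
```

```text
t 14.05 p [0.6647 0.0062 0.1349] F [-0.5 -1.7 -0.1] T [ 0.076 -0.     0.528] op 0.0099 ang -0.5889 tilt [-0.0015 -0.0033]
```

Request:
play_rows(
  travel=[
    [0, 0, 0],
  ],
  dr=[
    [0, 0.4, 0],
  ],
  jaw=[8],
)

```text
time: 14.15
position: [0.6647, 0.0062, 0.1349]
ee_rot: [0.255, -0.255, -0.658, 0.661]
wrist_force: [0.2, -0.8, 0.1]
opening: 0.0101
```

```bash
python3 st.py
```

```text
t 14.15 p [0.6647 0.0062 0.1349] F [ 0.2 -0.8  0.1] T [ 0.077 -0.016  0.629] op 0.0101 ang -0.5962 tilt [-0.0017 -0.0033]
```

Bound at -0.54. Third loosening stroke, first back to about 0.3, which is ground already freed.

Request:
play_rows(
  travel=[
    [0, 0, 0],
    [0, 0, 0],
    [0, 0, 0],
    [0, 0, 0],
    [0, 0, 0],
    [0, 0, 0],
    [0, 0, 0],
    [0, 0, 0],
    [0, 0, 0],
    [0, 0, 0],
    [0, 0, 0],
    [0, 0, 0],
  ],
  dr=[
    [0, -4, 0],
    [0, -4, 0],
    [0, -4, 0],
    [0, -4, 0],
    [0, -4, 0],
    [0, -4, 0],
    [0, -4, 0],
    [0, -4, 0],
    [0, -4, 0],
    [0, -4, 0],
    [0, -4, 0],
    [0, -3, 0],
  ],
  jaw=[8, 8, 8, 8, 8, 8, 8, 8, 8, 8, 8, 8],
)

```text
time: 15.35
position: [0.6648, 0.0056, 0.1349]
ee_rot: [-0.033, 0.035, -0.706, 0.707]
wrist_force: [0.5, -0.7, 0.5]
opening: 0.0098
```

```bash
python3 st.py
```

```text
t 15.35 p [0.6648 0.0056 0.1349] F [ 0.5 -0.7  0.5] T [-0.015  0.021 -0.044] op 0.0098 ang 0.238 tilt [-0.0017 -0.0021]
```

Request:
play_rows(
  travel=[
    [0, 0, 0],
    [0, 0, 0],
    [0, 0, 0],
    [0, 0, 0],
    [0, 0, 0],
  ],
  dr=[
    [0, -2, 0],
    [0, -1.5, 0],
    [0, -1.5, 0],
    [0, -1.2, 0],
    [0, -1, 0],
  ],
  jaw=[8, 8, 8, 8, 8],
)

```text
time: 15.85
position: [0.6648, 0.0054, 0.1349]
ee_rot: [-0.078, 0.08, -0.702, 0.703]
wrist_force: [-0.0, 0.1, 0.2]
opening: 0.0105
```

```bash
python3 st.py
```

```text
t 15.85 p [0.6648 0.0054 0.1349] F [-0.   0.1  0.2] T [ 0.061  0.091 -0.231] op 0.0105 ang 0.3657 tilt [-0.0018 -0.0019]
```

Request:
play_rows(
  travel=[
    [0, 0, 0],
    [0, 0, 0],
    [0, 0, 0],
  ],
  dr=[
    [0, -1, 0],
    [0, -1, 0],
    [0, -0.8, 0],
  ],
  jaw=[8, 8, 8],
)

```text
time: 16.15
position: [0.6648, 0.0054, 0.1349]
ee_rot: [-0.096, 0.098, -0.7, 0.701]
wrist_force: [-0.6, -1.2, 0.3]
opening: 0.0106
```

```bash
python3 st.py
```

```text
t 16.15 p [0.6648 0.0054 0.1349] F [-0.6 -1.2  0.3] T [-0.01   0.048 -0.274] op 0.0106 ang 0.4174 tilt [-0.0017 -0.0016]
```

Request:
play_rows(
  travel=[
    [0, 0, 0],
    [0, 0, 0],
  ],
  dr=[
    [0, -1, 0],
    [0, -1, 0],
  ],
  jaw=[8, 8],
)

```text
time: 16.35
position: [0.6648, 0.0054, 0.1349]
ee_rot: [-0.11, 0.111, -0.698, 0.699]
wrist_force: [-1.2, 0.4, 0.1]
opening: 0.0103
```

```bash
python3 st.py
```

```text
t 16.35 p [0.6648 0.0054 0.1349] F [-1.2  0.4  0.1] T [ 0.03   0.073 -0.271] op 0.0103 ang 0.455 tilt [-0.0017 -0.0016]
```

Request:
play_rows(
  travel=[
    [0, 0, 0],
    [0, 0, 0],
  ],
  dr=[
    [0, -1, 0],
    [0, -1, 0],
  ],
  jaw=[8, 8],
)

```text
time: 16.55
position: [0.6648, 0.0053, 0.1349]
ee_rot: [-0.123, 0.124, -0.696, 0.697]
wrist_force: [-1.3, -0.1, -0.6]
opening: 0.0098
```

```bash
python3 st.py
```

```text
t 16.55 p [0.6648 0.0053 0.1349] F [-1.3 -0.1 -0.6] T [ 0.028  0.067 -0.225] op 0.0098 ang 0.4929 tilt [-0.0017 -0.0017]
```

Request:
play_rows(
  travel=[
    [0, 0, 0],
    [0, 0, 0],
  ],
  dr=[
    [0, -1, 0],
    [0, -1, 0],
  ],
  jaw=[8, 8],
)

```text
time: 16.75
position: [0.6648, 0.0053, 0.1349]
ee_rot: [-0.136, 0.137, -0.693, 0.694]
wrist_force: [-0.2, -0.6, 0.2]
opening: 0.0099
```

```bash
python3 st.py
```

```text
t 16.75 p [0.6648 0.0053 0.1349] F [-0.2 -0.6  0.2] T [-0.009  0.034 -0.243] op 0.0099 ang 0.531 tilt [-0.0018 -0.0018]
```

Request:
play_rows(
  travel=[
    [0, 0, 0],
    [0, 0, 0],
  ],
  dr=[
    [0, -1, 0],
    [0, -1, 0],
  ],
  jaw=[8, 8],
)

```text
time: 16.95
position: [0.6648, 0.0053, 0.1349]
ee_rot: [-0.149, 0.151, -0.691, 0.692]
wrist_force: [-0.7, -1.4, 0.1]
opening: 0.0099
```

```bash
python3 st.py
```

```text
t 16.95 p [0.6648 0.0053 0.1349] F [-0.7 -1.4  0.1] T [-0.027  0.072 -0.234] op 0.0099 ang 0.5692 tilt [-0.0018 -0.0019]
```

Request:
play_rows(
  travel=[
    [0, 0, 0],
    [0, 0, 0],
  ],
  dr=[
    [0, -1, 0],
    [0, -1, 0],
  ],
  jaw=[8, 8],
)

```text
time: 17.15
position: [0.6648, 0.0053, 0.1349]
ee_rot: [-0.162, 0.164, -0.688, 0.689]
wrist_force: [-0.4, 0.3, -0.5]
opening: 0.0101
```

```bash
python3 st.py
```

```text
t 17.15 p [0.6648 0.0053 0.1349] F [-0.4  0.3 -0.5] T [ 0.017  0.001 -0.191] op 0.0101 ang 0.6075 tilt [-0.0017 -0.002 ]
```

Request:
play_rows(
  travel=[
    [0, 0, 0],
    [0, 0, 0],
  ],
  dr=[
    [0, -1, 0],
    [0, -1, 0],
  ],
  jaw=[8, 8],
)

```text
time: 17.35
position: [0.6647, 0.0053, 0.1349]
ee_rot: [-0.176, 0.177, -0.684, 0.685]
wrist_force: [-0.2, -1.6, 0.2]
opening: 0.0096
```

```bash
python3 st.py
```

```text
t 17.35 p [0.6647 0.0053 0.1349] F [-0.2 -1.6  0.2] T [-0.033  0.061 -0.084] op 0.0096 ang 0.6461 tilt [-0.0018 -0.002 ]
```

Torque has dropped to 0.08, so it has broken free. Turning on.

Request:
play_rows(
  travel=[
    [0, 0, 0],
    [0, 0, 0],
    [0, 0, 0],
  ],
  dr=[
    [0, -1, 0],
    [0, -1, 0],
    [0, -1, 0],
  ],
  jaw=[8, 8, 8],
)

```text
time: 17.65
position: [0.6648, 0.0054, 0.1349]
ee_rot: [-0.195, 0.197, -0.679, 0.68]
wrist_force: [-0.8, -0.6, -1.3]
opening: 0.0102
```

```bash
python3 st.py
```

```text
t 17.65 p [0.6648 0.0054 0.1349] F [-0.8 -0.6 -1.3] T [-0.081  0.032 -0.014] op 0.0102 ang 0.7044 tilt [-0.0015 -0.0022]
```

Request:
play_rows(
  travel=[
    [0, 0, 0],
    [0, 0, 0],
    [0, 0, 0],
    [0, 0, 0],
    [0, 0, 0],
    [0, 0, 0],
    [0, 0, 0],
    [0, 0, 0],
  ],
  dr=[
    [0, -3, 0],
    [0, -3, 0],
    [0, -3, 0],
    [0, -3, 0],
    [0, -3, 0],
    [0, -3, 0],
    [0, -3, 0],
    [0, -3, 0],
  ],
  jaw=[8, 8, 8, 8, 8, 8, 8, 8],
)

```text
time: 18.45
position: [0.665, 0.0052, 0.1349]
ee_rot: [-0.34, 0.342, -0.619, 0.62]
wrist_force: [-0.8, -1.1, 0.0]
opening: 0.0102
```

```bash
python3 st.py
```

```text
t 18.45 p [0.665  0.0052 0.1349] F [-0.8 -1.1  0. ] T [-0.091  0.067 -0.005] op 0.0102 ang 1.1474 tilt [-0.0013 -0.0026]
```

Request:
play_rows(
  travel=[
    [0, 0, 0],
    [0, 0, 0],
    [0, 0, 0],
    [0, 0, 0],
    [0, 0, 0],
  ],
  dr=[
    [0, -2, 0],
    [0, -2, 0],
    [0, -1.5, 0],
    [0, -1, 0],
    [0, -1, 0],
  ],
  jaw=[8, 8, 8, 8, 8],
)

```text
time: 18.95
position: [0.6651, 0.0051, 0.1349]
ee_rot: [-0.383, 0.384, -0.593, 0.595]
wrist_force: [-0.2, -0.4, -0.3]
opening: 0.0102
```

```bash
python3 st.py
```

```text
t 18.95 p [0.6651 0.0051 0.1349] F [-0.2 -0.4 -0.3] T [-0.002  0.068 -0.058] op 0.0102 ang 1.2883 tilt [-0.0012 -0.0028]
```

Request:
play_rows(
  travel=[
    [0, 0, 0],
    [0, 0, 0],
    [0, 0, 0],
  ],
  dr=[
    [0, -1, 0],
    [0, -1, 0],
    [0, -1, 0],
  ],
  jaw=[8, 8, 8],
)

```text
time: 19.25
position: [0.6651, 0.0051, 0.1349]
ee_rot: [-0.399, 0.401, -0.582, 0.584]
wrist_force: [-0.4, -0.6, -0.6]
opening: 0.0101
```

```bash
python3 st.py
```

```text
t 19.25 p [0.6651 0.0051 0.1349] F [-0.4 -0.6 -0.6] T [-0.025  0.052 -0.013] op 0.0101 ang 1.3451 tilt [-0.0011 -0.0028]
```

Request:
play_rows(
  travel=[
    [0, 0, 0],
    [0, 0, 0],
  ],
  dr=[
    [0, -0.7, 0],
    [0, -0.7, 0],
  ],
  jaw=[8, 8],
)

```text
time: 19.45
position: [0.6651, 0.0051, 0.1349]
ee_rot: [-0.407, 0.409, -0.577, 0.578]
wrist_force: [0.0, -0.7, -0.7]
opening: 0.0103
```

```bash
python3 st.py
```

```text
t 19.45 p [0.6651 0.0051 0.1349] F [ 0.  -0.7 -0.7] T [-0.045  0.03  -0.215] op 0.0103 ang 1.3715 tilt [-0.0011 -0.0027]
```

It's at the stop: 1.35 with torque rising. Releasing and lifting.

Request:
play_rows(
  travel=[
    [0, 0, 0],
    [0, 0, 0],
    [0, 0, 0],
    [0, 0, 0],
    [0, -25, 0],
    [0, -30, 0],
    [0, -30, 0],
    [0, -30, 0],
    [0, 0, 0],
  ],
  dr=[
    [0, 0.8, 0],
    [0, 0, 0],
    [0, 0, 0],
    [0, 0, 0],
    [0, 0, 0],
    [0, 0, 0],
    [0, 0, 0],
    [0, 0, 0],
    [0, 0, 0],
  ],
  jaw=[8, 30, 30, 30, 30, 30, 30, 30, 30],
)

```text
time: 20.35
position: [0.6649, 0.0065, 0.2525]
ee_rot: [0.403, -0.405, 0.581, -0.58]
wrist_force: [0.6, 0.3, 0.8]
opening: 0.03
```

```bash
python3 st.py; python3 - <<'E'
from h import *
goto([.5545,.0220,.225],-.142)
snap('wrist','w7')
E
```

```text
t 20.35 p [0.6649 0.0065 0.2525] F [0.6 0.3 0.8] T [ 0.048 -0.056 -0.018] op 0.03 ang 1.3587 tilt [-0.0036 -0.0012]
travel mm [  23.7   27.8 -108.8] dr deg [  0.2 -12.2   0.1] q6 0.27914436895783723 jaw ang -0.3541275427606728
```

View pics/w7.png

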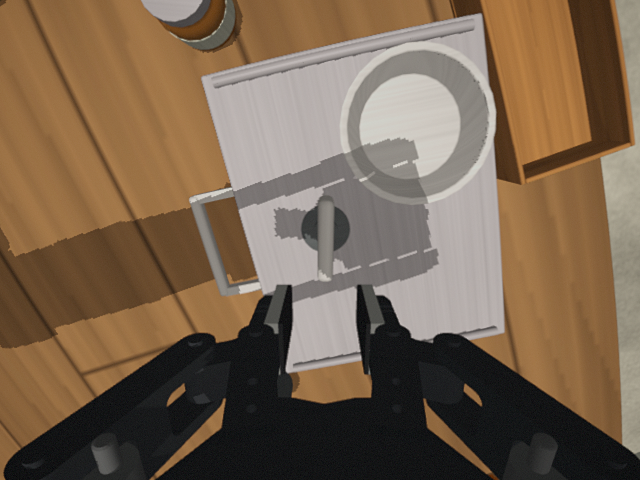

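```bash
python3 - <<'E'
from h import *
L=load('w7');cv2.imwrite('pics/z8.png',cv2.resize(L['p'][180:310,175:275],None,fx=4.5,fy=4.5)[:,:,::-1])
E
```

```text
(no output)
```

View pics/z8.png

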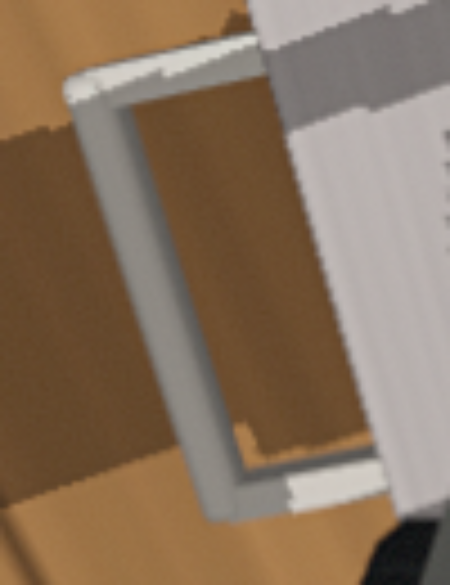

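Request:
play_rows(
  travel=[
    [5, 0, -27],
    [7, 0, -27],
    [7, 0, -28],
    [5, 0, -27],
    [0, 0, 0],
    [0, 0, 0],
    [0, 0, 0],
  ],
  dr=[
    [0, 0, 0],
    [0, 0, 0],
    [0, 0, 0],
    [0, 0, 0],
    [0, -6, 0],
    [0, -6, 0],
    [0, 0, 0],
  ],
  jaw=[34, 34, 34, 34, 34, 34, 34],
)

```text
time: 21.1
position: [0.5451, 0.0231, 0.2372]
ee_rot: [0.458, -0.471, 0.539, -0.527]
wrist_force: [0.2, -0.0, 0.3]
opening: 0.0341
```

```bash
python3 st.py; python3 - <<'E'
from h import *
goto([.5545,.0220,.19],-.142)
snap('wrist','w8')
E
```

```text
t 21.1 p [0.5451 0.0231 0.2372] F [ 0.2 -0.   0.3] T [-0.061 -0.015  0.037] op 0.0341 ang 1.5758 tilt [-0.0265  0.0009]
travel mm [-0.3 47.  10.7] dr deg [1.5 0.3 0.2] q6 0.07572153925287245 jaw ang -0.1369885528729298
```

View pics/w8.png

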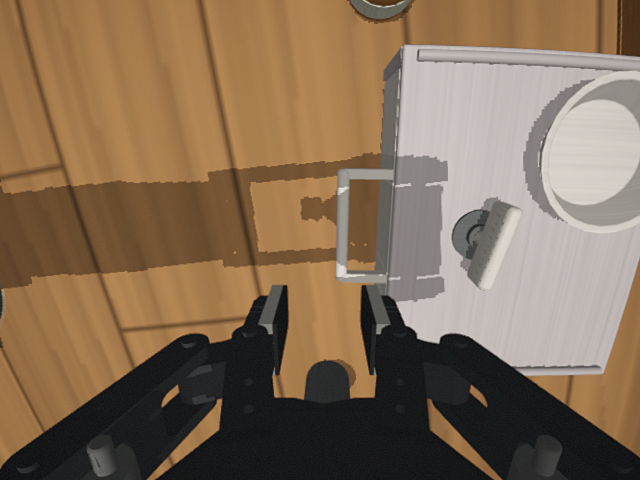

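```bash
python3 - <<'E'
from h import *
A=load('w7');B=load('w8')
a=[(175+85/4.5,180+95/4.5),(175+222/4.5,180+505/4.5)];b=[(343.5,173),(342,276)]
P=plane(A,a,.088);Q=plane(B,b,.088);print(P.round(4),P.mean(0),Q.round(4),Q.mean(0))
for u,v in zip(a,b):
    o1,r1=rays(A,[u]);o2,r2=rays(B,[v]);t=np.linalg.lstsq(np.c_[r1[0],-r2[0]],o2-o1,rcond=None)[0];p,q=o1+t[0]*r1[0],o2+t[1]*r2[0];print(((p+q)/2).round(4),np.linalg.norm(p-q))
E
```

```text
[[ 0.5625  0.0673  0.088 ]
 [ 0.5501 -0.0228  0.088 ]] [0.55625711 0.02220977 0.088     ] [[ 0.5625  0.0687  0.088 ]
 [ 0.5504 -0.0212  0.088 ]] [0.55649515 0.02374812 0.088     ]
[0.5624 0.0679 0.0877] 0.001381897392377037
[ 0.5503 -0.0221  0.0879] 0.0015876544436441212
```

The pull is at (0.556, 0.023) with its top at 0.088, as it should be. Descending on it.

Request:
play_rows(
  travel=[
    [0, 0, 12.5],
    [0, 20, 0],
    [0, 20, 0],
    [0, 0, 0],
    [0, 0, 0],
  ],
  dr=[
    [1.5, 0.3, 0.2],
    [0, 0, 0],
    [0, 0, 0],
    [0, 0, 0],
    [0, 0, 0],
  ],
  jaw=[34, 34, 34, 34, 34],
)

```text
time: 21.65
position: [0.5614, 0.0206, 0.194]
ee_rot: [-0.462, 0.459, -0.536, 0.538]
wrist_force: [-0.4, -1.1, 0.5]
opening: 0.0343
```

```bash
python3 st.py; python3 - <<'E'
from h import *
goto([.5563,.0225,.084],-.142)
E
```

```text
t 21.65 p [0.5614 0.0206 0.194 ] F [-0.4 -1.1  0.5] T [ 0.076  0.012 -0.01 ] op 0.0343 ang 1.5599 tilt [0.0046 0.0006]
travel mm [ -0.9 109.9  -5.8] dr deg [-0.3 -0.6 -0.1] q6 0.08821836313982714 jaw ang -0.152888820833755
```

Request:
play_rows(
  travel=[
    [-1, 0, -5.5],
    [0, 25, 0],
    [0, 25, 0],
    [0, 15, 0],
    [0, 0, 0],
    [0, 0, 0],
  ],
  dr=[
    [-0.3, -0.6, 0],
    [0, 0, 0],
    [0, 0, 0],
    [0, 0, 0],
    [0, 0, 0],
    [0, 0, 0],
  ],
  jaw=[34, 34, 34, 34, 34, 34],
)

```text
time: 22.25
position: [0.5601, 0.0227, 0.135]
ee_rot: [-0.467, 0.46, -0.532, 0.537]
wrist_force: [0.1, -0.2, -0.3]
opening: 0.0341
```

```bash
python3 st.py; python3 - <<'E'
from h import *
goto([.5563,.0225,.084],-.142)
E
```

```text
t 22.25 p [0.5601 0.0227 0.135 ] F [ 0.1 -0.2 -0.3] T [ 0.023 -0.002 -0.003] op 0.0341 ang 1.5705 tilt [0.0125 0.0009]
travel mm [ 0.9 51.  -4.4] dr deg [-0.7 -0.  -0.2] q6 0.08050264313685675 jaw ang -0.14226296937940727
```

Request:
play_rows(
  travel=[
    [1, 0, -4.4],
    [0, 0, 0],
    [0, 14, 0],
    [0, 0, 0],
  ],
  dr=[
    [-0.7, 0, 0],
    [0, 0, 0],
    [0, 0, 0],
    [0, 0, 0],
  ],
  jaw=[34, 34, 34, 34],
)

```text
time: 22.65
position: [0.5575, 0.0223, 0.1248]
ee_rot: [-0.466, 0.461, -0.533, 0.535]
wrist_force: [-0.7, 0.5, -0.6]
opening: 0.0337
```

```bash
python3 st.py; python3 - <<'E'
from h import *
goto([.5563,.0225,.084],-.142)
snap('wrist','w9');L=load('w9');cv2.imwrite('pics/z9.png',L['p'][::-1][::-1][200:,150:500,::-1])
E
```

```text
t 22.65 p [0.5575 0.0223 0.1248] F [-0.7  0.5 -0.6] T [-0.044 -0.029 -0.049] op 0.0337 ang 1.5707 tilt [0.0074 0.0024]
travel mm [ 0.1 40.8 -1.5] dr deg [-0.4 -0.  -0.2] q6 0.07851603824926041 jaw ang -0.142098636065275
```

View pics/z9.png

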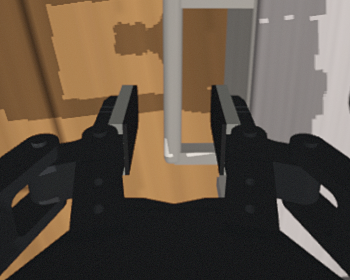

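The bar sits midway between the fingers, and the back finger is clear of the front board. Going down.

Request:
play_rows(
  travel=[
    [0, 10, -1.5],
    [0, 12, 0],
    [0, 12, -0.5],
    [0, 8, 0],
    [0, 0, 0],
  ],
  dr=[
    [-0.4, 0, -0.2],
    [0, 0, 0],
    [0, 0, 0],
    [0, 0, 0],
    [0, 0, 0],
  ],
  jaw=[34, 34, 34, 34, 34],
)

```text
time: 23.2
position: [0.5558, 0.0226, 0.0795]
ee_rot: [-0.463, 0.463, -0.534, 0.534]
wrist_force: [-0.4, 0.5, -0.6]
opening: 0.0341
```

```bash
python3 st.py; python3 - <<'E'
from h import *
goto([.5563,.0225,.084],-.142)
E
```

```text
t 23.2 p [0.5558 0.0226 0.0795] F [-0.4  0.5 -0.6] T [ 0.055 -0.042 -0.018] op 0.0341 ang 1.5707 tilt [ 0.     -0.0004]
travel mm [ 0.1 -4.5  0.5] dr deg [-0. -0.  0.] q6 0.08117796193710423 jaw ang -0.1421279486054898
```

Request:
play_rows(
  travel=[
    [0, 0, 0],
    [0, 0, 0],
    [0, 0, 0],
    [0, 0, 0],
    [0, 0, 0],
  ],
  dr=[
    [0, 0, 0],
    [0, 0, 0],
    [0, 0, 0],
    [0, 0, 0],
    [0, 0, 0],
  ],
  jaw=[20, 6, 6, 6, 6],
  force=40,
)

```text
time: 23.7
position: [0.5557, 0.0226, 0.0789]
ee_rot: [0.463, -0.463, 0.534, -0.534]
wrist_force: [0.2, -0.0, -1.6]
opening: 0.0093
```

```bash
python3 st.py
```

```text
t 23.7 p [0.5557 0.0226 0.0789] F [ 0.2 -0.  -1.6] T [ 0.004  0.001 -0.048] op 0.0093 ang 1.5704 tilt [-0.0007 -0.0003]
```

Gripped (9.3 mm). Pulling out along -z of the tool, which is the stand's -x.

Request:
play_rows(
  travel=[
    [0, 0, -5],
    [0, 0, -10],
    [0, 0, -12],
    [0, 0, -12],
  ],
  dr=[
    [0, 0, 0],
    [0, 0, 0],
    [0, 0, 0],
    [0, 0, 0],
  ],
  jaw=[6, 6, 6, 6],
)

```text
time: 24.1
position: [0.517, 0.0282, 0.0789]
ee_rot: [-0.464, 0.462, -0.533, 0.536]
wrist_force: [2.2, 0.7, -4.0]
opening: 0.0092
```

```bash
python3 st.py
```

```text
t 24.1 p [0.517  0.0282 0.0789] F [ 2.2  0.7 -4. ] T [ 0.037 -0.375 -0.051] op 0.0092 ang 1.5699 tilt [ 0.0043 -0.0004]
```

The drawer follows with about 2 N of drag.

Request:
play_rows(
  travel=[
    [0, 0, -12],
    [0, 0, -12],
    [0, 0, -10],
    [0, 0, -6],
  ],
  dr=[
    [0, 0, 0],
    [0, 0, 0],
    [0, 0, 0],
    [0, 0, 0],
  ],
  jaw=[6, 6, 6, 6],
)

```text
time: 24.5
position: [0.4718, 0.0348, 0.0789]
ee_rot: [-0.464, 0.462, -0.533, 0.536]
wrist_force: [3.1, 1.2, -3.8]
opening: 0.009
```

```bash
python3 st.py
```

```text
t 24.5 p [0.4718 0.0348 0.0789] F [ 3.1  1.2 -3.8] T [-0.024 -0.336 -0.046] op 0.009 ang 1.5704 tilt [ 0.0047 -0.0004]
```

Request:
play_rows(
  travel=[
    [0, 0, -3],
    [0, 0, -3],
  ],
  dr=[
    [0, 0, 0],
    [0, 0, 0],
  ],
  jaw=[6, 6],
)

```text
time: 24.7
position: [0.4674, 0.0354, 0.0789]
ee_rot: [-0.466, 0.46, -0.531, 0.538]
wrist_force: [19.1, -2.5, -16.8]
opening: 0.0096
```

```bash
python3 st.py
```

```text
t 24.7 p [0.4674 0.0354 0.0789] F [ 19.1  -2.5 -16.8] T [-0.297 -2.657 -0.034] op 0.0096 ang 1.5705 tilt [ 0.0131 -0.0014]
```

The drawer is at its stop (89 mm, force rising). Easing off, opening and lifting.

Request:
play_rows(
  travel=[
    [0, 0, 1],
    [0, 0, 0],
    [0, 0, 0],
    [0, 0, 0],
    [0, 0, 0],
    [0, -15, 0],
    [0, -25, 0],
    [0, -30, 0],
    [0, -40, 0],
    [0, -30, 0],
    [0, 0, 0],
  ],
  dr=[
    [-0.5, 0, 0],
    [0, 0, 0],
    [0, 0, 0],
    [0, 0, 0],
    [0, 0, 0],
    [0, 0, 0],
    [0, 0, 0],
    [0, 0, 0],
    [0, 0, 0],
    [0, 0, 0],
    [0, 0, 0],
  ],
  jaw=[6, 15, 30, 30, 30, 30, 30, 30, 30, 30, 30],
)

```text
time: 25.8
position: [0.4661, 0.0354, 0.2247]
ee_rot: [0.463, -0.464, 0.535, -0.534]
wrist_force: [0.5, 0.6, 0.5]
opening: 0.0304
```

```bash
python3 st.py; python3 - <<'E'
from h import *
snap('wrist','wf');snap('scene','sf');snap('side','df')
cv2.imwrite('pics/z10.png',cv2.resize(load('sf')['p'][190:375,180:420],None,fx=3,fy=3)[:,:,::-1])
E
```

```text
t 25.8 p [0.4661 0.0354 0.2247] F [0.5 0.6 0.5] T [-0.061 -0.003 -0.002] op 0.0304 ang 1.5709 tilt [-0.0017 -0.    ]
```

View pics/wf.png

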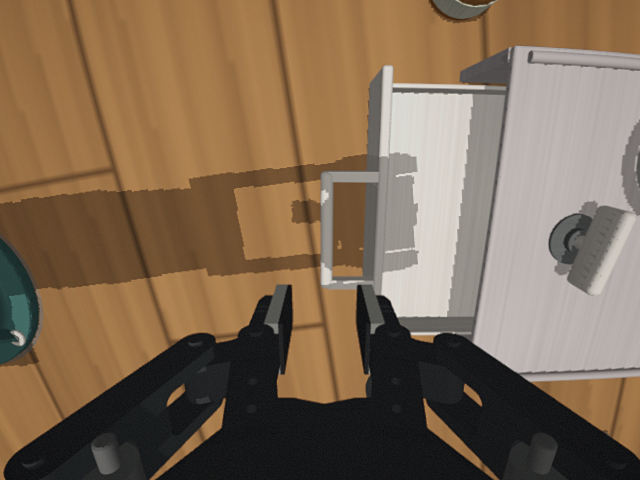

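View pics/z10.png

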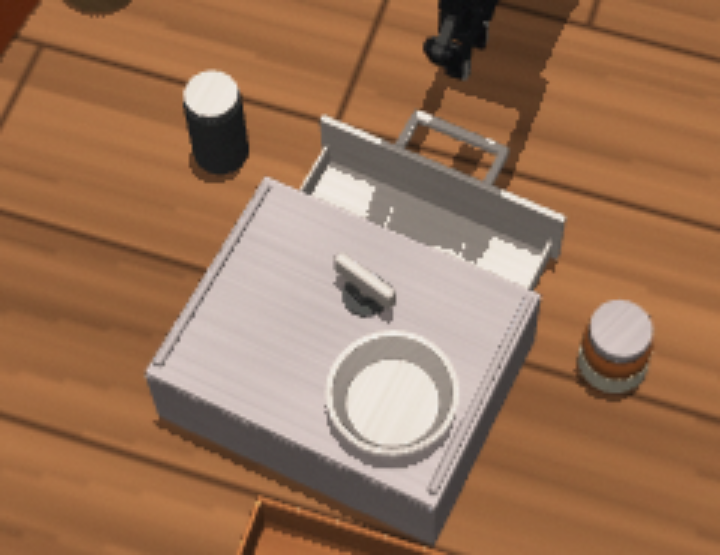

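```bash
python3 - <<'E'
from h import *
S=load('sf');S0=load('scene0')
f=lambda z:np.array(z,float)/3+np.array((180,190))-.33
W=plane(S,f([(338,260),(391,298)]),.143);print('wing ang',np.degrees(np.arctan2(*(W[0]-W[1])[1::-1])),W.mean(0))
P=plane(S,f([(420,117),(504,150)]),.088);print('pull',P.mean(0), 'out',np.linalg.norm(P.mean(0)[:2]-[.5563,.0225]))
for n,(x0,y0,x1,y1) in dict(tin=(285,295,335,345),can=(238,210,265,250),jar=(370,288,400,322),tape=(195,160,230,196),box=(433,220,512,300)).items():
    a,b=[L['p'][y0:y1,x0:x1].astype(np.float32).mean(2) for L in(S0,S)]
    print(n,np.round(cv2.phaseCorrelate(a,b)[0],2),'maxdiff%',(abs(a-b)>25).mean().round(3))
s=manip.state();print(s['wrist_force'],s['qvel'])
E
```

```text
wing ang -110.69115319796492 [0.66786635 0.00667167 0.143     ]
pull [0.46786342 0.03619919 0.088     ] out 0.08949132467576698
tin [-0.03 -0.01] maxdiff% 0.012
can [ 0.49 -0.03] maxdiff% 0.0
jar [ 0.07 -0.01] maxdiff% 0.0
tape [-0.08 -0.19] maxdiff% 0.125
box [ 0.   -0.02] maxdiff% 0.0
[-0.10458858 -0.90293652 -0.87107189] [-0.00074664  0.01682483  0.03311556  0.00031857  0.00269782 -0.00146531]
```

The checks agree: wing 1.35 rad, drawer 89 mm out, bystanders unmoved, robot clear.

```bash
python3 -c "
from cell import manip
print(manip.close_job())"
```

```text
the job is handed in; nothing more can be done
None
```

The latch is worked loose and turned to its stop, and the drawer is fully out. I handed the job in at about 26 s of the 67 s allowed; it reports no verdict.

- **Rocking:** The handle bound at gripper angles of about +0.25, -0.18, +0.40 and -0.60 rad. I turned back each time between 0.55 and 0.64 N m, a little past the advised 0.5 but under the 0.75 limit. It broke free on the third loosening stroke, near 0.62 rad, and I then turned it to its anticlockwise stop.
- **Drawer:** I gripped the pull, drew the drawer out until the force rose at its stop, then let go and lifted clear.
- **Last checks in the scene picture:** The wing stands at about 1.35 rad and the drawer is about 89 mm out. In a shift check, the pie tin, jar, oil can, tape core and cake box moved less than half a pixel. The wrist force was about 1 N, so the robot is touching nothing.
- **What disagreed:**
  - The second clockwise stroke bound near -0.55 rad of latch angle, not the roughly -0.33 I expected.
  - The jaws read 10 mm on the 12 mm handle.
  - Brightness differed over about 12% of the tape core's crop with no measurable shift; I take that to be the arm's changed shadow.

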